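Rotate stock on a display hook and fit its end stop

TASK

Refill the display hook on the shop counter: first hang every plain purple hang-pack on the prong by the hole in its tab, then hang the reduced packs (yellow band) in front of them, nearest the free end so that they sell first, all with their picture side facing the free end. Then reach into the tall tin for the red end stop and push it fully home on the end of the prong, ticket outwards. Leave the tin standing where it is and do not disturb the other goods.

Things in the scene. Friction and masses are not known exactly. Their poses are not given: they have to be found in the camera images.
- stand: fixed display stand, origin on the counter under the post's axis, z up. Dark base plate 130 x 110 x 10 mm (x from -50 to 80 mm), post 20 mm thick and about 162 mm high, and one horizontal steel prong: a round rod of 8 mm diameter with rounded end, axis 150 mm above the counter, running 250 mm from the post's axis along +x to its open free end
- hook_tip (a point): the very end of the prong, on its axis, 250 mm from the post's axis, 150 mm above the counter
- hook_root (a point): where the prong's axis meets the post's axis
- new_a: plain (new stock) hang-pack: stiff purple carton 30 mm deep (x), 50 mm wide (y), 46 mm tall, 80 to 150 g, bottom-heavy, standing on the counter, with a hang tab on top; origin at the centre of its underside, z up, +x = its front (cream panel with gold picture; the back is plain brown). It starts with its front within 0.7 rad of straight away from the robot. May be absent.
- new_a_hole (a point): centre of the round 15 mm hole, along x, in the hang tab of new_a, 59 mm above the underside; the tab is 4 mm thick, 34 mm wide, in the carton's mid-plane, its top 72 mm above the underside
- new_b: plain (new stock) hang-pack: stiff purple carton 30 mm deep (x), 50 mm wide (y), 46 mm tall, 80 to 150 g, bottom-heavy, standing on the counter, with a hang tab on top; origin at the centre of its underside, z up, +x = its front (cream panel with gold picture; the back is plain brown). It starts with its front within 0.7 rad of straight away from the robot. May be absent.
- new_b_hole (a point): centre of the round 15 mm hole, along x, in the hang tab of new_b, 59 mm above the underside; the tab is 4 mm thick, 34 mm wide, in the carton's mid-plane, its top 72 mm above the underside
- new_c: plain (new stock) hang-pack: stiff purple carton 30 mm deep (x), 50 mm wide (y), 46 mm tall, 80 to 150 g, bottom-heavy, standing on the counter, with a hang tab on top; origin at the centre of its underside, z up, +x = its front (cream panel with gold picture; the back is plain brown). It starts with its front within 0.7 rad of straight away from the robot. May be absent.
- new_c_hole (a point): centre of the round 15 mm hole, along x, in the hang tab of new_c, 59 mm above the underside; the tab is 4 mm thick, 34 mm wide, in the carton's mid-plane, its top 72 mm above the underside
- new_d: plain (new stock) hang-pack: stiff purple carton 30 mm deep (x), 50 mm wide (y), 46 mm tall, 80 to 150 g, bottom-heavy, standing on the counter, with a hang tab on top; origin at the centre of its underside, z up, +x = its front (cream panel with gold picture; the back is plain brown). It starts with its front within 0.7 rad of straight away from the robot. May be absent.
- new_d_hole (a point): centre of the round 15 mm hole, along x, in the hang tab of new_d, 59 mm above the underside; the tab is 4 mm thick, 34 mm wide, in the carton's mid-plane, its top 72 mm above the underside
- old_a: reduced (yellow tab, yellow band round the carton's top) hang-pack: stiff purple carton 30 mm deep (x), 50 mm wide (y), 46 mm tall, 80 to 150 g, bottom-heavy, standing on the counter, with a hang tab on top; origin at the centre of its underside, z up, +x = its front (cream panel with gold picture; the back is plain brown). It starts with its front within 0.7 rad of straight away from the robot. May be absent.
- old_a_hole (a point): centre of the round 15 mm hole, along x, in the hang tab of old_a, 59 mm above the underside; the tab is 4 mm thick, 34 mm wide, in the carton's mid-plane, its top 72 mm above the underside
- old_b: reduced (yellow tab, yellow band round the carton's top) hang-pack: stiff purple carton 30 mm deep (x), 50 mm wide (y), 46 mm tall, 80 to 150 g, bottom-heavy, standing on the counter, with a hang tab on top; origin at the centre of its underside, z up, +x = its front (cream panel with gold picture; the back is plain brown). It starts with its front within 0.7 rad of straight away from the robot. May be absent.
- old_b_hole (a point): centre of the round 15 mm hole, along x, in the hang tab of old_b, 59 mm above the underside; the tab is 4 mm thick, 34 mm wide, in the carton's mid-plane, its top 72 mm above the underside
- tin: tall open round tin of bare metal, loose, 450 g, outer diameter 86 mm, inner diameter 80 mm, 100 mm high, floor 4 mm thick; origin at the centre of its underside. The end stop stands in it near the middle. Open fingers do not fit in: go in closed and open a little just above the stop
- stop: red end stop, 35 g, standing on its flat foot on the tin's floor, origin at the centre of its underside: block 20 mm (x) by 22 mm (y) by 48 mm tall, on top a grip fin 20 by 10 mm (y), to 70 mm. Blind round bore, 11 mm wide, 16 mm deep, in the -x face, axis 34 mm above the foot; white ticket on the +x face. Fitted, it hangs upright on the rod's end, +x along the stand's +x; no click
- stop_seat (a point): centre of the bottom of the stop's bore, 34 mm above the foot, 6 mm towards +x from the middle; meets hook_tip when the stop is home (1.5 mm play all round: it hangs about 1.5 mm lower)
- coffee_jar: coffee jar, 76 mm diameter, 130 mm tall, origin under its centre; not part of the job
- food_can: food can, 68 mm diameter, 100 mm tall, origin under its centre; not part of the job
- biscuits: red biscuit carton 130 x 55 x 40 mm lying flat, origin under its centre; not part of the job
- mint_tin: round green mint tin, 58 mm diameter, 22 mm high, origin under its centre; not part of the job
- stapler: blue stapler 130 x 34 x 44 mm, origin under its centre; not part of the job
- coin_dish: blue ceramic coin dish, 90 mm diameter, 28 mm high, origin under its centre; not part of the job
Things that resemble listed ones, but are neither listed nor needed, are in the scene too. Leave any pink look-alike of the new_d alone.

How it is judged:
On the way, in this order (a step that is already met when the one before it is completed fails the run):
1. every plain pack hangs on the prong by its hole, picture side to the free end (x of new_a_hole in the frame of stand between 0.015 and 0.232 m and y of new_a_hole in the frame of stand between -0.008 and 0.008 m and z of new_a_hole in the frame of hook_tip between -0.008 and 0.008 m and angle between each of new_a, new_b, new_c, new_d's own z axis and vertical below 0.35 rad and x of hook_tip in the frame of new_a above 0.005 m and x of new_b_hole in the frame of stand between 0.015 and 0.232 m and y of new_b_hole in the frame of stand between -0.008 and 0.008 m and z of new_b_hole in the frame of hook_tip between -0.008 and 0.008 m and x of hook_tip in the frame of new_b above 0.005 m and x of new_c_hole in the frame of stand between 0.015 and 0.232 m and y of new_c_hole in the frame of stand between -0.008 and 0.008 m and z of new_c_hole in the frame of hook_tip between -0.008 and 0.008 m and x of hook_tip in the frame of new_c above 0.005 m and x of new_d_hole in the frame of stand between 0.015 and 0.232 m and y of new_d_hole in the frame of stand between -0.008 and 0.008 m and z of new_d_hole in the frame of hook_tip between -0.008 and 0.008 m and x of hook_tip in the frame of new_d above 0.005 m), for 0.2 s.
2. every reduced pack hangs on the prong in front of all the plain ones, picture side to the free end (x of old_a_hole in the frame of stand between 0.015 and 0.232 m and y of old_a_hole in the frame of stand between -0.008 and 0.008 m and z of old_a_hole in the frame of hook_tip between -0.008 and 0.008 m and angle between each of old_a, old_b's own z axis and vertical below 0.35 rad and x of hook_tip in the frame of old_a above 0.005 m and x of old_b_hole in the frame of stand between 0.015 and 0.232 m and y of old_b_hole in the frame of stand between -0.008 and 0.008 m and z of old_b_hole in the frame of hook_tip between -0.008 and 0.008 m and x of hook_tip in the frame of old_b above 0.005 m and x of each of old_a_hole, old_b_hole in the frame of new_a above 0.012 m and x of each of old_a_hole, old_b_hole in the frame of new_b above 0.012 m and x of each of old_a_hole, old_b_hole in the frame of new_c above 0.012 m and x of each of old_a_hole, old_b_hole in the frame of new_d above 0.012 m), for 0.2 s.
3. the end stop is fully home on the end of the prong (distance between stop_seat and hook_tip below 0.006 m and angle between the x axis of stop and the x axis of stand, either way round below 0.25 rad), for 0.2 s.
At the end, for the whole second after the job is handed in: Every pack hangs on the prong, hole within 8 mm of the rod axis, 15 to 232 mm from the post, upright within 0.35 rad, front to the free end, reduced ones outermost; stop home within 6 mm and 0.25 rad; all at rest; tin upright within 50 mm of its place (all of step 1 and all of step 2 and all of step 3 and angle between tin's own z axis and vertical below 0.1 rad and distance of tin from where it was at the start of the episode below 0.05 m and linear speed of each of new_a, new_b, new_c, new_d, old_a, old_b, stop below 0.03 m/s); the robot touches nothing.
It fails at once if the tin is knocked over (angle between tin's own z axis and vertical above 0.5 rad).
It fails at once if another article on the counter is pushed more than 40 mm from its place or tipped over (distance of any of coffee_jar, food_can, biscuits, mint_tin, stapler, coin_dish from where it was at the start of the episode above 0.04 m or angle between any of coffee_jar, food_can, biscuits, mint_tin, stapler, coin_dish's own z axis and vertical above 0.5 rad).
Of new_a, new_b, new_c, new_d only 3 to 4 are there at a start; the rules pass over those that are not, and their reading is None.
Of old_a, old_b only 1 to 2 are there at a start; the rules pass over those that are not, and their reading is None.
At some moment in a run one of new_a, new_b, new_c, new_d, old_a, old_b may be knocked a few centimetres aside while the robot is not near it.
It also fails if it takes over 210 s, if anything falls off the work surface, if the arm or the gripper's body presses on something with over 40 N, if the wrist force passes 120 N, or if a joint passes its speed limit or range.

ROBOT

A 6-joint arm with a two-finger parallel gripper is mounted at the origin on the work surface. World frame = base frame: x ahead of the robot, y to its left, z up, the work surface at z = 0. Lengths are in m, angles in rad, forces in N, time in s.
With the tool pointing down it reaches from about 0.25 to 0.8 m from the base axis. Payload 3.9 kg.
Tool frame: the origin (TCP) lies on the mounting face of the last link; the fingertips stand 173 mm ahead of it and the grasp point (between the pads) lies 155 mm ahead of it; z points along the fingers, y is the line along which they close (so a half turn about z gives the same grasp; the last joint's range is limited). The gripper opens to 85 mm and grips with 20 to 120 N. Pads are 22 mm wide; open, the fingers measure 114 mm over their backs; the gripper's body (76 mm by 85 mm) begins 54 mm behind the grasp point. The pads swing forward as they close: fully open they stand 13 mm farther back than shut.
Start: joints at [-1.29, 0.26, -0.138, 1.173, 0, 1.571], TCP at [0.145, -0.504, 0.405] pointing down, gripper open.
Joint ranges: [-2.78, 2.78], [-0.83, 1.72], [-1.28, 1.37], [-1.9, 2.12], [-1.57, 1.48], [-3.14, 3.14]. Speed limits (rad/s): [2.57, 2.57, 3.14, 3.14, 3.14, 3.14].

INTERFACE

Orientations are given as a 3x3 rotation matrix whose columns are the frame's x, y, z axes.
In Python, from cell import arm, cams gives the robot as it stands. The module is installed in compiled form; this text tells all that it offers.
- The arm moves only by the tool servo_tool, never from a script. Its argument "plan" is a list of rows, each a list of 3 entries, a list of its own where there are three numbers: the shift along the tool's x, y, z in units of 30 cm (1.0 is 30 cm), then the turn, a rotation vector about the tool's x, y, z in units of 30 degrees (1.0 is 30 degrees), then the opening, from -1 (shut) to 1 (fully open). A call has 1 to 12 rows; each row is the pose to reach, as a shift and turn from the pose commanded when the call began, along the tool's axes at that moment; what a row does not reach only later rows make up. A row lasts 1/8 s, in which the tool goes at most 62.5 mm and 10.7 degrees, less where a joint would pass 70% of its speed; a pose out of reach is approached as far as the arm can. A call with a number of a shift or a turn outside -1 to 1 is refused whole. A call with a gripper value outside its range is refused whole. The fingers move at their own pace and stop on an object; "force" is the grip in N (left out, the last holds). Time passes only in rows, so rows that repeat a pose let the fingers close. It gives the time, the measured TCP pose, the force, the opening and the grip force at its end, in the units of the state.
- arm.get_state(): the state, without advancing time (a new reading comes with each control period).
- cams.camera(name): name is "scene" or "side" or "wrist"; returns a dict with "color" (400x640x3 uint8, blue, green, red), "intrinsics" (3x3 intrinsics, pixels), "rvec" (rotation vector, rad) and "tvec" (3), from world to camera coordinates, as OpenCV has them. Camera axes: x right, y down, z forward; pixel columns grow to the right and rows downward; lengths in m; the calibration is good to about 2 mm. A picture is of the moment at which its call begins. There is no depth.
- arm.job_done(): hands the job in; it is judged then, once.
The state is a dict: "time_s": time; "qpos": joint angles; "joint_velocities": joint speeds; "effort": joint torques, N m; "tcp_pos": TCP position; "orientation": TCP orientation; "contact_force": force on the tool from outside, world axes, zero at the start; "moment": the same for the moment, N m; "width": finger opening in m; "gripper_force": force on a finger pad.
Only numpy, scipy, OpenCV 4.12 (cv2) and the standard library are available. Lean on these libraries where they do the work, as an engineer would, in place of code of your own. Each camera call takes 0.05 s, during which the arm holds its last target. There are 200 camera calls.

## Working session

There is one attempt and no reset: what is moved stays moved. The work goes in short steps, Python scripts to look and compute and a tool call to move; the robot and the scene stay as the last step left them, time stands still between calls to the robot, and variables do not carry over. Pictures are saved under pics/ and viewed, at most 14 in all, crops included, and the job is handed in when it is done.

Besides the shell and the picture viewer there is one more tool, called after ">>>" in YAML: its name, and indented under it one key for each argument. servo_tool: Moves the arm, as the interface text tells. Shifts and turns lie within -1 to 1; 1 stands for 30 cm of shift or 30 degrees of turn. Its arguments: {"type":"object","properties":{"plan":{"type":"array","items":{"type":"array"}},"force":{"type":"number"}},"required":["plan"]}

```bash
mkdir -p pics; ls; cat > h.py <<'E'
import numpy as np, cv2
from cell import arm, cams
def cam(n):
    c=cams.camera(n); R,_=cv2.Rodrigues(np.array(c["rvec"],float)); t=np.array(c["tvec"],float).ravel()
    return c["color"],np.array(c["intrinsics"],float),R,t
def ray(K,R,t,uv):
    d=R.T@np.linalg.inv(K)@np.array([uv[0],uv[1],1.]); return -R.T@t,d
def onz(K,R,t,uv,z):
    o,d=ray(K,R,t,uv); return o+d*(z-o[2])/d[2]
def tri(a,b):
    A=[];B=[]
    for o,d in (a,b):
        d=d/np.linalg.norm(d);P=np.eye(3)-np.outer(d,d);A.append(P);B.append(P@o)
    return np.linalg.solve(sum(A),sum(B))
def proj(K,R,t,p):
    q=K@(R@np.array(p,float)+t); return q[:2]/q[2]
E
python3 - <<'E'
from h import *
for n in ("scene","side","wrist"):
    im,K,R,t=cam(n); cv2.imwrite(f"pics/{n}0.png",im); print(n,K[0,0],(-R.T@t).round(3),(R[2]).round(2))
np.set_printoptions(precision=4,suppress=True)
s=arm.get_state();print(s["tcp_pos"],s["orientation"],s["width"],s["contact_force"],s["time_s"])
E
```

```text
pics
scene 480.225385811464 [1.328 0.357 0.802] [-0.69 -0.4  -0.6 ]
side 398.37392364509344 [0.16  0.439 0.82 ] [ 0.4  -0.55 -0.73]
wrist 333.7522424543597 [ 0.208 -0.486  0.374] [-0.25 -0.07 -0.97]
[ 0.1454 -0.5042  0.4041] [[ 0.9608  0.2771 -0.0005]
 [ 0.2771 -0.9608  0.0015]
 [-0.     -0.0015 -1.    ]] 0.08542221120580769 [ 0.6286 -0.7682  0.4383] 0.15
```

View pics/scene0.png

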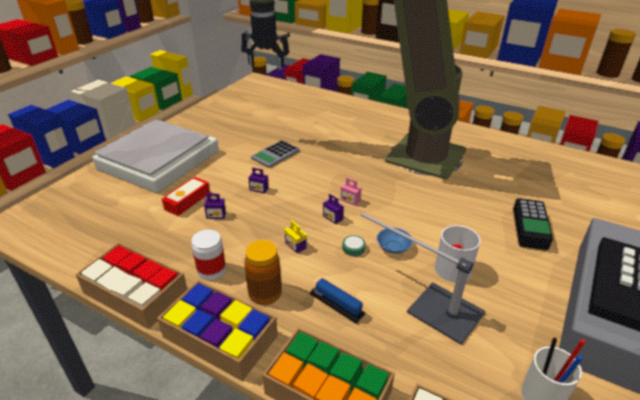

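View pics/side0.png

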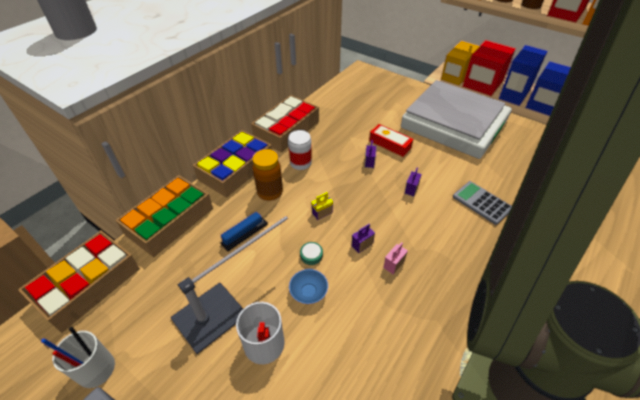

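```bash
python3 - <<'E'
from h import *
np.set_printoptions(precision=4,suppress=True)
a=cv2.imread("pics/scene0.png");b=cv2.imread("pics/side0.png")
A=cv2.resize(a[160:270,190:510],None,fx=2.5,fy=2.5,interpolation=cv2.INTER_CUBIC)
B=cv2.resize(b[130:290,280:520],None,fx=2,fy=2,interpolation=cv2.INTER_CUBIC)
m=np.zeros((600,800,3),np.uint8);m[:275,:800]=A;m[278:598,:480]=B
C=cv2.resize(b[290:370,180:300],None,fx=2.6,fy=2.6,interpolation=cv2.INTER_CUBIC);m[278:278+C.shape[0],484:484+C.shape[1]]=C[:,:316]
cv2.imwrite("pics/m0.png",m)
S=cam("scene");D=cam("side")
def c(M,n):
    im,K,R,t=M;h=cv2.cvtColor(im,cv2.COLOR_BGR2HSV)
    for nm,lo,hi in (("purple",(128,80,40),(148,255,255)),("yellow",(22,120,100),(32,255,255)),("pink",(150,50,120),(175,150,255))):
        k=cv2.inRange(h,lo,hi);N,l,st,ce=cv2.connectedComponentsWithStats(k)
        for i in range(1,N):
            if st[i,4]>25:
                p=onz(K,R,t,ce[i],.03)
                if -.1<p[0]<.95 and abs(p[1])<.9: print(n,nm,st[i,:5],ce[i].round(1),p[:2].round(3))
c(S,"scene");c(D,"side")
T=lambda u,v:tri(ray(*S[1:],u),ray(*D[1:],v))
print("tip",T((363,215),(287,218)),"root",T((464,265),(187,286)))
E
```

```text
scene purple [250 170  18  22 166] [259.5 179.1] [ 0.414 -0.357]
scene purple [205 194  20  24 215] [214.7 203.1] [ 0.569 -0.394]
scene purple [324 195  19  28 246] [334.7 208.5] [ 0.428 -0.104]
scene purple [296 241  10  11  74] [300.7 246.2] [ 0.601 -0.104]
scene purple [199 292  33  55 982] [215.6 318.7] [ 0.874 -0.139]
scene yellow [284 220  23  23 292] [295.  232.1] [ 0.563 -0.144]
scene yellow [247 241  28  19 343] [260.  250.7] [ 0.662 -0.18 ]
scene yellow [163 300  32  28 515] [178.7 312.9] [ 0.901 -0.215]
scene yellow [ 219  300   34   59 1136] [235.7 329.3] [ 0.875 -0.087]
scene pink [342 179  18  26 211] [352.  190.3] [ 0.331 -0.102]
side purple [366 144  10  23 181] [370.  155.4] [ 0.578 -0.379]
side purple [235 146  21  15 176] [244.8 153. ] [ 0.89  -0.166]
side purple [211 148  21  17 172] [220.5 154.6] [ 0.944 -0.118]
side purple [406 172  15  23 217] [412.3 182.7] [ 0.421 -0.349]
side purple [353 225  21  26 259] [361.4 236.2] [ 0.436 -0.106]
side yellow [232 131  22  15 190] [242.8 137.7] [ 0.946 -0.216]
side yellow [255 151  22  14 243] [265.5 157.5] [ 0.826 -0.187]
side yellow [223 155  23  17 225] [233.8 162.5] [ 0.886 -0.115]
side yellow [197 156  23  17 234] [207.4 163.6] [ 0.946 -0.066]
side yellow [311 191  23  21 283] [321.9 201.3] [ 0.585 -0.143]
side pink [386 244  21  21 248] [395.7 254.5] [ 0.341 -0.107]
tip [0.5541 0.0302 0.1475] root [0.6005 0.2713 0.1488]
```

View pics/m0.png

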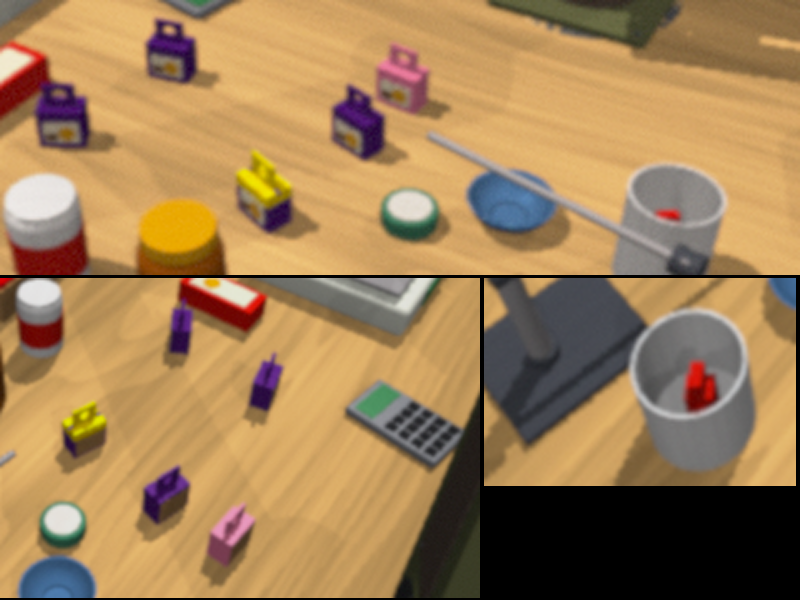

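```bash
cat >> h.py <<'E'
def yawof(R): return np.degrees(np.arctan2(R[1,0],R[0,0]))
def plan(p1,yaw1,p0=None,yaw0=None,R0=None):
    """print calls (shift,turn in units) from pose to pose, tool down, absolute unwrapped yaw deg"""
    s=arm.get_state()
    if p0 is None: p0=np.array(s["tcp_pos"])
    if yaw0 is None: yaw0=yawof(np.array(s["orientation"]))
    p0=np.array(p0,float);p1=np.array(p1,float)
    n=max(1,int(np.ceil(abs(yaw1-yaw0)/30-1e-6)),int(np.ceil(np.linalg.norm(p1-p0)/.29)))
    for i in range(n):
        y=np.radians(yaw0+(yaw1-yaw0)*i/n);R=np.array([[np.cos(y),np.sin(y),0],[np.sin(y),-np.cos(y),0],[0,0,-1]])
        d=R.T@((p1-p0)/n)/.3
        print("  shift",d.round(4).tolist(),"turn z",round(-(yaw1-yaw0)/n/30,4))
E
python3 - <<'E'
from h import *
plan((.40,-.22,.42),166)
E
```

```text
shift [0.2156, -0.1351, -0.0105] turn z -0.9994
  shift [0.2542, -0.0093, -0.0105] turn z -0.9994
  shift [0.2249, 0.119, -0.0105] turn z -0.9994
  shift [0.1353, 0.2155, -0.0105] turn z -0.9994
  shift [0.0095, 0.2542, -0.0105] turn z -0.9994
```

>>> servo_tool:
  plan:
    - [[0.216,-0.135,-0.01],[0,0,-1],1]
    - [[0.216,-0.135,-0.01],[0,0,-1],1]
    - [[0.216,-0.135,-0.01],[0,0,-1],1]
    - [[0.216,-0.135,-0.01],[0,0,-1],1]

```text
time_s: 0.75
tcp_pos: [0.1967, -0.4473, 0.4077]
orientation: [[0.694, 0.72, -0.0], [0.72, -0.694, -0.0], [-0.0, -0.0, -1.0]]
contact_force: [-0.2, 1.9, -0.8]
width: 0.0852
gripper_force: 0.0
```

>>> servo_tool:
  plan:
    - [[0.254,-0.009,-0.01],[0,0,-1],1]
    - [[0.254,-0.009,-0.01],[0,0,-1],1]
    - [[0.254,-0.009,-0.01],[0,0,-1],1]
    - [[0.254,-0.009,-0.01],[0,0,-1],1]

```text
time_s: 1.25
tcp_pos: [0.2474, -0.3908, 0.4107]
orientation: [[0.244, 0.97, -0.0], [0.97, -0.244, -0.0], [-0.0, -0.0, -1.0]]
contact_force: [-0.6, 0.0, 0.6]
width: 0.0854
gripper_force: 0.0
```

>>> servo_tool:
  plan:
    - [[0.225,0.119,-0.01],[0,0,-1],1]
    - [[0.225,0.119,-0.01],[0,0,-1],1]
    - [[0.225,0.119,-0.01],[0,0,-1],1]
    - [[0.225,0.119,-0.01],[0,0,-1],1]

```text
time_s: 1.75
tcp_pos: [0.2983, -0.334, 0.4137]
orientation: [[-0.272, 0.962, -0.0], [0.962, 0.272, 0.0], [0.0, -0.0, -1.0]]
contact_force: [0.7, -0.3, 0.1]
width: 0.0851
gripper_force: 0.0
```

>>> servo_tool:
  plan:
    - [[0.135,0.215,-0.01],[0,0,-1],1]
    - [[0.135,0.215,-0.01],[0,0,-1],1]
    - [[0.135,0.215,-0.01],[0,0,-1],1]
    - [[0.135,0.215,-0.01],[0,0,-1],1]

```text
time_s: 2.25
tcp_pos: [0.349, -0.2773, 0.4166]
orientation: [[-0.716, 0.698, -0.0], [0.698, 0.716, 0.0], [0.0, -0.0, -1.0]]
contact_force: [0.5, 0.4, 0.0]
width: 0.0856
gripper_force: 0.0
```

>>> servo_tool:
  plan:
    - [[0.01,0.254,-0.01],[0,0,-1],1]
    - [[0.01,0.254,-0.01],[0,0,-1],1]
    - [[0.01,0.254,-0.01],[0,0,-1],1]
    - [[0.01,0.254,-0.01],[0,0,-1],1]
    - [[0.01,0.254,-0.01],[0,0,-1],1]

```text
time_s: 2.88
tcp_pos: [0.3995, -0.2205, 0.4196]
orientation: [[-0.969, 0.246, -0.0], [0.246, 0.969, 0.0], [0.0, 0.0, -1.0]]
contact_force: [0.3, 0.8, -0.1]
width: 0.0855
gripper_force: 0.0
```

```bash
python3 - <<'E'
from h import *
s=arm.get_state();print(np.round(s["tcp_pos"],4),np.round(s["orientation"],3),np.round(s["qpos"],2),s["time_s"])
im,K,R,t=cam("wrist");cv2.imwrite("pics/w1.png",im);print((-R.T@t).round(3),R[2].round(2))
E
```

```text
[ 0.3995 -0.2205  0.4196] [[-0.969  0.246 -0.   ]
 [ 0.246  0.969  0.   ]
 [ 0.     0.    -1.   ]] [-0.5   0.14 -0.26  1.18 -0.   -0.26] 2.875
[ 0.334 -0.205  0.39 ] [ 0.25 -0.07 -0.96]
```

View pics/w1.png

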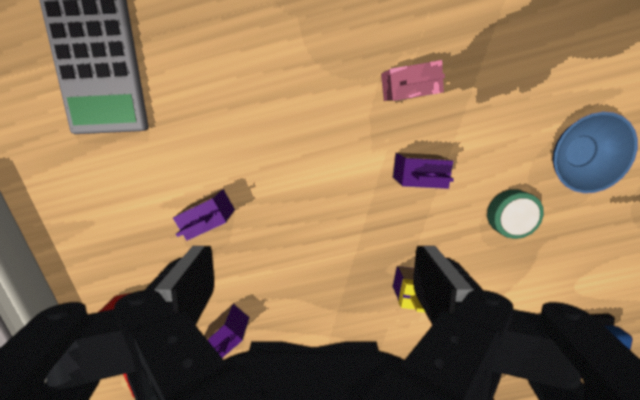

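```bash
cat >> h.py <<'E'
def packs(M,lo=(125,70,25),hi=(150,255,255),amin=150,zt=.046):
    """purple/yellow blobs: rectangle on plane zt -> centre, long-axis yaw (deg, as front normal nearest +x)"""
    im,K,R,t=M;k=cv2.inRange(cv2.cvtColor(im,cv2.COLOR_BGR2HSV),lo,hi)
    k=cv2.morphologyEx(k,cv2.MORPH_CLOSE,np.ones((5,5)))
    out=[]
    for c in cv2.findContours(k,cv2.RETR_EXTERNAL,cv2.CHAIN_APPROX_NONE)[0]:
        if cv2.contourArea(c)<amin: continue
        P=np.array([onz(K,R,t,q[0],zt)[:2] for q in c])
        (cx,cy),(w,h),_=r=cv2.minAreaRect((P*1000).astype(np.float32))
        b=cv2.boxPoints(r);e=max((b[1]-b[0],b[2]-b[1]),key=np.linalg.norm)
        y=np.degrees(np.arctan2(e[1],e[0]))-90;y=(y+90)%180-90
        print("px",c.reshape(-1,2).mean(0).round(),"ctr",round(cx),round(cy),"size",round(w),round(h),"yaw",round(y,1))
E
python3 - <<'E'
from h import *
M=cam("wrist");packs(M)
im=M[0];k=np.zeros((600,800,3),np.uint8)
for i,(x,y) in enumerate(((370,130),(160,170),(180,280),(360,240))):
    k[(i//2)*300:(i//2)*300+300,(i%2)*400:(i%2)*400+400]=cv2.resize(im[y:y+90,x:x+120],(400,300),interpolation=cv2.INTER_CUBIC)
cv2.imwrite("pics/w1c.png",k)
E
```

```text
px [229. 331.] ctr 567 -369 size 33 71 yaw 40.5
px [203. 216.] ctr 420 -352 size 31 72 yaw 14.6
px [423. 171.] ctr 429 -110 size 63 32 yaw -20.9
```

View pics/w1c.png

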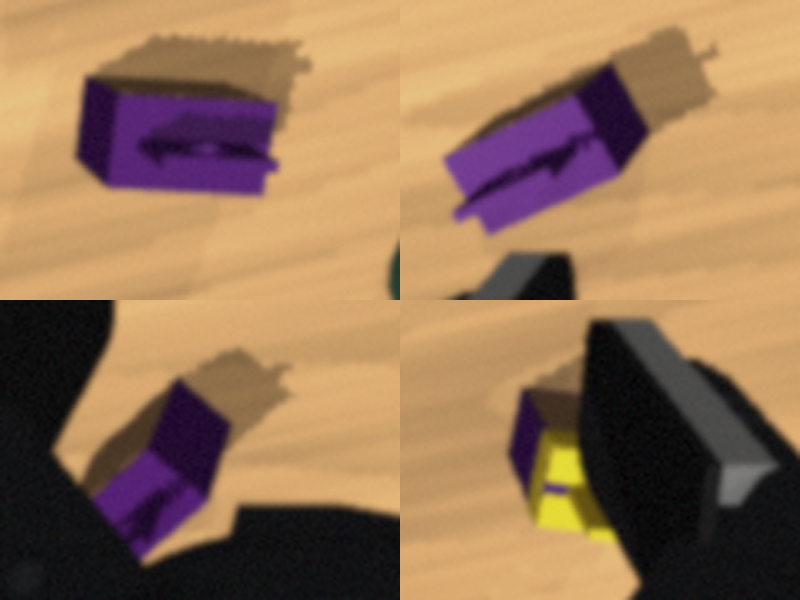

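```bash
python3 - <<'E'
from h import *
im,K,R,t=cam("wrist")
for o,C in (((370,130),((118,93),(277,102),(265,194),(108,186))),((160,170),((445-400,158),(178,95),(218,178),(90,235))),((180,280),((92,195),(148,150),(208,198),(145,262)))):
    P=np.array([onz(K,R,t,(o[0]+u*.3,o[1]+v*.3),.046)[:2] for u,v in C])
    d=P[1]-P[0]+P[2]-P[3]
    print(P.mean(0).round(4),"sides",np.linalg.norm(np.roll(P,-1,0)-P,axis=1).round(3),"yaw",np.degrees(np.arctan2(d[1],d[0]))-90)
plan((.428,-.107,.30),180-21.6)
E
```

```text
[ 0.4312 -0.1062] sides [0.05 0.03 0.05 0.03] yaw -17.18809994304347
[ 0.4224 -0.3553] sides [0.05  0.03  0.048 0.03 ] yaw 10.910552466380466
[ 0.5761 -0.3772] sides [0.029 0.029 0.037 0.034] yaw 31.084132137208627
  shift [-0.0001, 0.3898, 0.399] turn z 0.2508
```

```bash
python3 - <<'E'
from h import *
plan((.431,-.106,.30),162.8)
E
```

```text
shift [-0.009, 0.3955, 0.399] turn z 0.1042
```

>>> servo_tool:
  plan:
    - [[-0.009,0.2,0.2],[0,0,0.05],1]
    - [[-0.009,0.3955,0.399],[0,0,0.104],1]
    - [[-0.009,0.3955,0.399],[0,0,0.104],1]
    - [[-0.009,0.3955,0.399],[0,0,0.104],1]
    - [[-0.009,0.3955,0.399],[0,0,0.104],1]
    - [[-0.009,0.3955,0.399],[0,0,0.104],1]

```text
time_s: 3.78
tcp_pos: [0.4315, -0.1066, 0.3013]
orientation: [[-0.956, 0.295, 0.003], [0.295, 0.956, -0.001], [-0.003, -0.0, -1.0]]
contact_force: [0.4, 0.6, -0.9]
width: 0.0854
gripper_force: 0.0
```

```bash
python3 - <<'E'
from h import *
s=arm.get_state();print(np.round(s["tcp_pos"],4),yawof(np.array(s["orientation"])))
im,K,R,t=cam("wrist");cv2.imwrite("pics/w2.png",im);print(proj(K,R,t,(.431,-.106,.046)))
E
```

```text
[ 0.4315 -0.1066  0.3013] 162.86390369753005
[315.73274186 200.92090886]
```

View pics/w2.png

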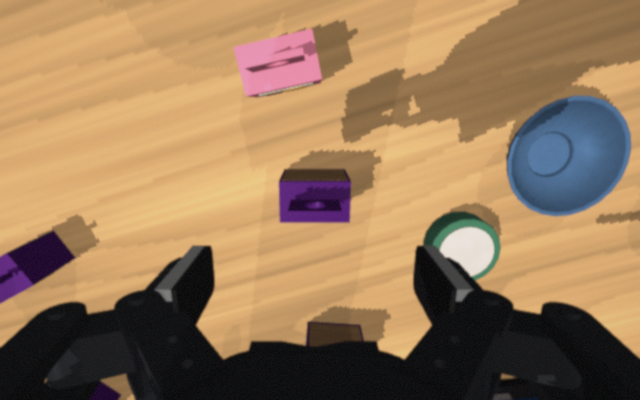

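>>> servo_tool:
  plan:
    - [[0,0,0.15],[0,0,0],1]
    - [[0,0,0.3],[0,0,0],1]
    - [[0,0,0.401],[0,0,0],1]
    - [[0,0,0.401],[0,0,0],1]
    - [[0,0,0.401],[0,0,0],1]

```text
time_s: 4.45
tcp_pos: [0.4317, -0.1062, 0.1809]
orientation: [[-0.956, 0.294, 0.002], [0.294, 0.956, -0.001], [-0.002, 0.0, -1.0]]
contact_force: [-0.1, -0.6, 0.8]
width: 0.0856
gripper_force: 0.0
```

>>> servo_tool:
  plan:
    - [[0,0,0],[0,0,0],-1]
    - [[0,0,0],[0,0,0],-1]
    - [[0,0,0],[0,0,0],-1]
    - [[0,0,0],[0,0,0],-1]
    - [[0,0,0],[0,0,0],-1]
    - [[0,0,0],[0,0,0],-1]
    - [[0,0,0],[0,0,0],-1]
    - [[0,0,0],[0,0,0],-1]
  force: 30

```text
time_s: 5.45
tcp_pos: [0.4316, -0.1058, 0.1809]
orientation: [[-0.956, 0.293, 0.002], [0.293, 0.956, -0.001], [-0.003, -0.0, -1.0]]
contact_force: [-0.0, -0.7, 6.3]
width: 0.0499
gripper_force: 32.0
```

>>> servo_tool:
  plan:
    - [[0,0,-0.1],[0,0,0],-1]
    - [[0,0,-0.3],[0,0,0],-1]
    - [[0,0,-0.5],[0,0,0],-1]
    - [[0,0,-0.6],[0,0,0],-1]
    - [[0,0,-0.6],[0,0,0],-1]
    - [[0,0,-0.6],[0,0,0],-1]

```text
time_s: 6.2
tcp_pos: [0.4302, -0.1054, 0.3588]
orientation: [[-0.956, 0.293, -0.002], [0.293, 0.956, 0.0], [0.002, -0.0, -1.0]]
contact_force: [-1.1, -0.7, -1.8]
width: 0.0497
gripper_force: 32.1
```

```bash
python3 - <<'E'
from h import *
s=arm.get_state();print(np.round(s["tcp_pos"],4),yawof(np.array(s["orientation"])),s["width"],s["gripper_force"])
M=cam("wrist");cv2.imwrite("pics/w3.png",M[0])
a=cam("scene")
cv2.imwrite("pics/s3.png",a[0])
E
```

```text
[ 0.4302 -0.1054  0.3588] 162.97504820966424 0.04965301757682864 32.059996370226145
```

```bash
cat > rod.py <<'E'
from h import *
def rod(M,p0,p1,z=.15,lo=.02,hi=.9,n=40,debug=0):
    im,K,R,t=M;S=cv2.GaussianBlur(cv2.cvtColor(im,cv2.COLOR_BGR2HSV)[...,1].astype(np.float32),(3,3),0)
    p0=np.array(p0,float);p1=np.array(p1,float);u=(p1-p0)/np.linalg.norm(p1-p0);nn=np.array([-u[1],u[0]])
    k=np.arange(-9,9.01,.25);pts=[]
    for f in np.linspace(lo,hi,n):
        c=p0+f*(p1-p0);q=c+k[:,None]*nn
        v=cv2.remap(S,q[None,:,0].astype(np.float32),q[None,:,1].astype(np.float32),cv2.INTER_LINEAR)[0]
        w=np.clip(np.median(v)*.75-v,0,None)
        if debug: print(round(f,2),v[::6].astype(int))
        if w.sum()>0 and np.ptp(k[w>0])<6.5: pts.append(np.append(c+nn*(w@k)/w.sum(),f))
    pts=np.array(pts);W=np.array([onz(K,R,t,p,z)[:2] for p in pts])
    for _ in range(4):
        m=W.mean(0);d=np.linalg.svd(W-m)[2][0];d=d*np.sign(-d[1]);r=(W-m)@[-d[1],d[0]];g=abs(r)<max(.0015,2*r.std());W=W[g]
    return m,d,len(W),r.std(),W
if __name__=="__main__":
    for n,a,b in (("scene",(363,215),(460,263)),("side",(287,218),(190,282))):
        M=cam(n);m,d,k,e,W=rod(M,a,b)
        print(n,k,e.round(4),"yaw",np.degrees(np.arctan2(d[1],d[0])).round(2),"x at y=.03:",(m+d*(.03-m[1])/d[1])[0].round(4),"x at y=.2:",(m+d*(.2-m[1])/d[1])[0].round(4),W[0],W[-1])
E
python3 rod.py; python3 - <<'E'
import cv2,numpy as np
a=cv2.imread("pics/s3.png");k=np.zeros((600,800,3),np.uint8)
k[:300,:800]=cv2.resize(a[195:285,340:580],(800,300),interpolation=cv2.INTER_CUBIC)
k[300:600,:800]=cv2.resize(a[70:220,140:540],(800,300))
cv2.imwrite("pics/m3.png",k)
E
```

```text
scene 22 0.0005 yaw -100.6 x at y=.03: 0.5554 x at y=.2: 0.5872 [0.55646912 0.03727839] [0.58795548 0.20256595]
side 21 0.0002 yaw -100.86 x at y=.03: 0.5562 x at y=.2: 0.5888 [0.5571636  0.03447687] [0.5969286 0.243464 ]
```

View pics/m3.png

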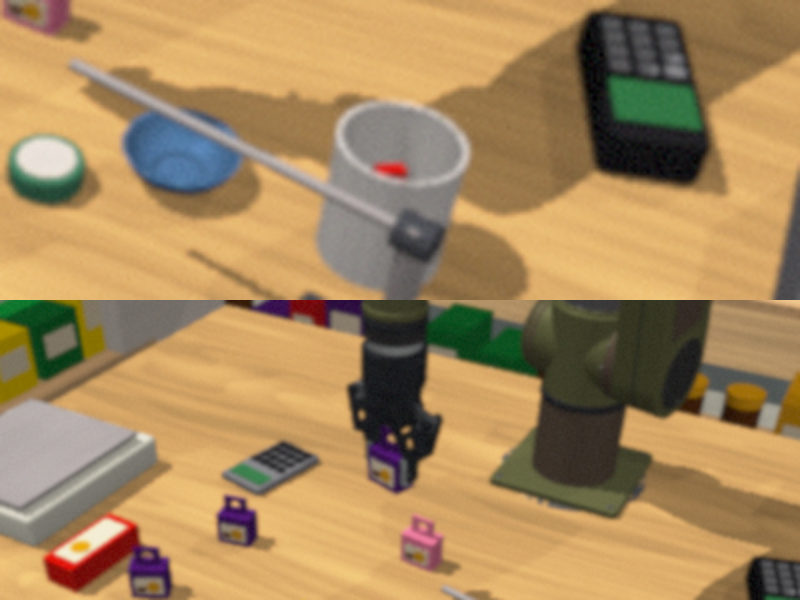

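```bash
python3 - <<'E'
from h import *
a=cam("scene");b=cam("side")
print("tin",onz(*a[1:],(460,239),.1),onz(*b[1:],(261,322),.1))
print("jar",onz(*a[1:],(263,250),.13),onz(*b[1:],(266,159),.13),"can",onz(*a[1:],(207,240),.1),onz(*b[1:],(300,141),.1))
plan((.546,-.019,.345),79.3)
E
```

```text
tin [0.46858427 0.2316684  0.1       ] [0.45729633 0.23000744 0.1       ]
jar [ 0.74366212 -0.10586893  0.13      ] [ 0.73607146 -0.10417481  0.13      ] can [ 0.75274627 -0.25262138  0.1       ] [ 0.73396739 -0.24238535  0.1       ]
  shift [-0.0945, 0.1295, 0.0152] turn z 0.9297
  shift [-0.023, 0.1586, 0.0152] turn z 0.9297
  shift [0.0539, 0.1509, 0.0152] turn z 0.9297
```

>>> servo_tool:
  plan:
    - [[-0.0945,0.1295,0.015],[0,0,0.4],-1]
    - [[-0.0945,0.1295,0.015],[0,0,0.93],-1]
    - [[-0.0945,0.1295,0.015],[0,0,0.93],-1]
    - [[-0.0945,0.1295,0.015],[0,0,0.93],-1]

```text
time_s: 7.0
tcp_pos: [0.4694, -0.0766, 0.3546]
orientation: [[-0.709, 0.705, -0.001], [0.705, 0.709, 0.0], [0.001, -0.001, -1.0]]
contact_force: [-0.1, 0.4, -1.5]
width: 0.0496
gripper_force: 32.2
```

>>> servo_tool:
  plan:
    - [[-0.023,0.159,0.015],[0,0,0.4],-1]
    - [[-0.023,0.159,0.015],[0,0,0.93],-1]
    - [[-0.023,0.159,0.015],[0,0,0.93],-1]
    - [[-0.023,0.159,0.015],[0,0,0.93],-1]

```text
time_s: 7.5
tcp_pos: [0.5079, -0.0478, 0.3504]
orientation: [[-0.298, 0.955, -0.001], [0.955, 0.298, 0.0], [0.0, -0.001, -1.0]]
contact_force: [0.5, 0.1, -1.2]
width: 0.0497
gripper_force: 32.5
```

>>> servo_tool:
  plan:
    - [[0.054,0.151,0.015],[0,0,0.4],-1]
    - [[0.054,0.151,0.015],[0,0,0.93],-1]
    - [[0.054,0.151,0.015],[0,0,0.93],-1]
    - [[0.054,0.151,0.015],[0,0,0.93],-1]
    - [[0.054,0.151,0.015],[0,0,0.93],-1]
    - [[0.054,0.151,0.015],[0,0,0.93],-1]

```text
time_s: 8.25
tcp_pos: [0.5464, -0.0191, 0.3463]
orientation: [[0.185, 0.983, 0.0], [0.983, -0.185, 0.0], [0.0, 0.0, -1.0]]
contact_force: [0.6, 0.4, -1.0]
width: 0.0497
gripper_force: 32.6
```

```bash
python3 - <<'E'
from h import *
s=arm.get_state();print(np.round(s["tcp_pos"],4),yawof(np.array(s["orientation"])),s["width"],s["gripper_force"])
M=cam("wrist");cv2.imwrite("pics/w4.png",M[0])
for q in ((.5555,.03,.15),(.57,.107,.15),(.6023,.276,.15)): print(proj(*M[1:],q).round(1))
plan((.546,-.019,.272),79.3)
E
```

```text
[ 0.5464 -0.0191  0.3463] 79.33848155396194 0.04968416258595595 32.57585184182972
[315.3 136. ]
[315.7 -47.7]
[ 318.7 -720. ]
  shift [0.0001, -0.0012, 0.2475] turn z 0.0008
```

View pics/w4.png

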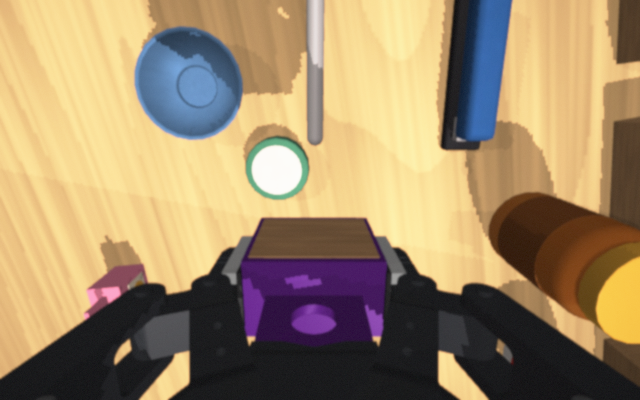

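>>> servo_tool:
  plan:
    - [[0,-0.001,0.12],[0,0,0],-1]
    - [[0,-0.001,0.248],[0,0,0],-1]
    - [[0,-0.001,0.248],[0,0,0],-1]
    - [[0,-0.001,0.248],[0,0,0],-1]
    - [[0,-0.001,0.248],[0,0,0],-1]

```text
time_s: 8.93
tcp_pos: [0.5472, -0.019, 0.2737]
orientation: [[0.186, 0.983, 0.004], [0.983, -0.186, -0.0], [0.001, 0.004, -1.0]]
contact_force: [0.4, -0.6, -2.0]
width: 0.0499
gripper_force: 32.6
```

>>> servo_tool:
  plan:
    - [[0.05,0,0],[0,0,0],-1]
    - [[0.1,0,0],[0,0,0],-1]
    - [[0.13,0,0],[0,0,0],-1]
    - [[0.15,0,0],[0,0,0],-1]
    - [[0.17,0,0],[0,0,0],-1]
    - [[0.19,0,0],[0,0,0],-1]
    - [[0.21,0,0],[0,0,0],-1]
    - [[0.23,0,0],[0,0,0],-1]
    - [[0.23,0,0],[0,0,0],-1]

```text
time_s: 10.05
tcp_pos: [0.5591, 0.0492, 0.2718]
orientation: [[0.186, 0.983, 0.0], [0.983, -0.186, 0.0], [0.0, 0.0, -1.0]]
contact_force: [0.1, -0.0, -1.6]
width: 0.0499
gripper_force: 32.6
```

```bash
python3 - <<'E'
from h import *
s=arm.get_state();print(np.round(s["tcp_pos"],4),yawof(np.array(s["orientation"])),s["width"],np.round(s["contact_force"],1))
M=cam("wrist");k=np.zeros((600,800,3),np.uint8);k[:400,:640]=M[0]
b=cam("side")[0];k[300:600,400:800]=cv2.resize(b[150:300,200:400],(400,300),interpolation=cv2.INTER_CUBIC);cv2.imwrite("pics/w5.png",k)
E
```

```text
[0.5591 0.0492 0.2718] 79.29695888000047 0.04989566436555528 [ 0.1 -0.  -1.6]
```

View pics/w5.png

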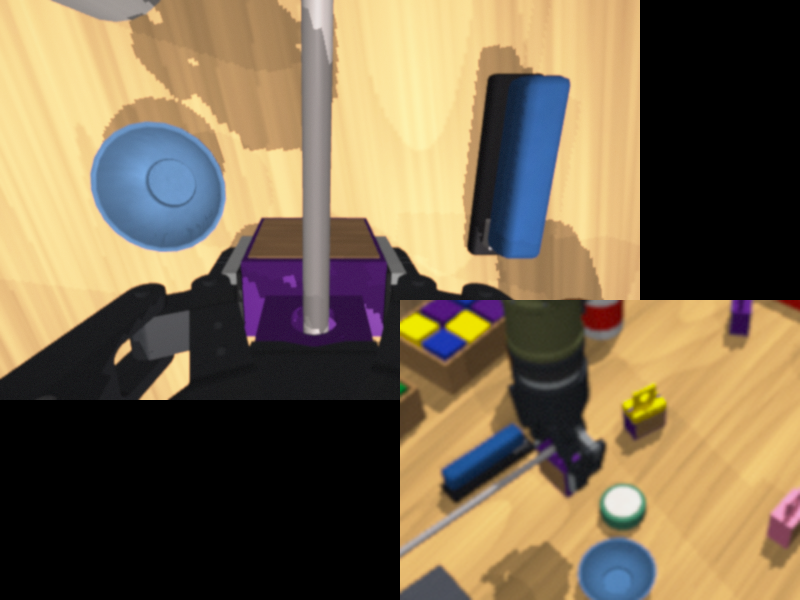

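>>> servo_tool:
  plan:
    - [[0.06,0,0],[0,0,0],-1]
    - [[0.12,0,0],[0,0,0],-1]
    - [[0.18,0,0],[0,0,0],-1]
    - [[0.24,0,0],[0,0,0],-1]
    - [[0.3,0,0],[0,0,0],-1]
    - [[0.36,0,0],[0,0,0],-1]
    - [[0.42,0,0],[0,0,0],-1]
    - [[0.48,0,0],[0,0,0],-1]
    - [[0.52,0,0],[0,0,0],-1]
    - [[0.55,0,0],[0,0,0],-1]
    - [[0.55,0,0],[0,0,0],-1]
    - [[0.55,0,0.009],[0,0,0],-1]

```text
time_s: 11.65
tcp_pos: [0.5897, 0.2106, 0.2692]
orientation: [[0.187, 0.982, 0.0], [0.982, -0.187, -0.0], [-0.0, 0.0, -1.0]]
contact_force: [0.4, -0.2, -2.0]
width: 0.0497
gripper_force: 32.6
```

>>> servo_tool:
  plan:
    - [[0,0,0],[0,0,0],0.4]
    - [[0,0,0],[0,0,0],0.5]
    - [[0,0,0],[0,0,0],0.5]
    - [[0,0,0],[0,0,0],0.5]
    - [[0,0,0],[0,0,0],0.5]
    - [[0,0,-0.05],[0,0,0],0.5]
    - [[0,0,-0.15],[0,0,0],0.5]
    - [[0,0,-0.3],[0,0,0],0.5]
    - [[0,0,-0.42],[0,0,0],0.7]
    - [[0,0,-0.42],[0,0,0],1]
    - [[0,0,-0.42],[0,0,0],1]

```text
time_s: 13.02
tcp_pos: [0.5896, 0.2109, 0.3954]
orientation: [[0.186, 0.983, 0.0], [0.983, -0.186, 0.0], [0.0, 0.0, -1.0]]
contact_force: [0.9, 0.1, -0.8]
width: 0.0853
gripper_force: 0.0
```

```bash
python3 - <<'E'
from h import *
s=arm.get_state();print(np.round(s["tcp_pos"],4),yawof(np.array(s["orientation"])),s["width"],np.round(s["contact_force"],1))
for n in ("scene","side"):
    M=cam(n);print(n);packs(M,lo=(125,70,25),amin=60);cv2.imwrite(f"pics/{n}6.png",M[0])
print("plan to pack2")
plan((.4224,-.3553,.33),180+10.9)
E
```

```text
[0.5896 0.2109 0.3954] 79.27000155815416 0.08533782984721369 [ 0.9  0.1 -0.8]
scene
px [214. 318.] ctr 879 -133 size 144 68 yaw -56.5
px [431. 263.] ctr 507 189 size 129 37 yaw -89.7
px [300. 246.] ctr 615 -96 size 35 21 yaw -58.9
px [216. 204.] ctr 592 -373 size 109 47 yaw -47.5
px [260. 179.] ctr 437 -344 size 116 46 yaw -51.7
px [634. 142.] ctr -356 570 size 35 291 yaw 84.7
px [278.  72.] ctr -268 -754 size 144 69 yaw -62.4
px [322.  72.] ctr -357 -592 size 371 150 yaw -62.2
px [128.  17.] ctr -540 -1914 size 669 93 yaw -39.6
side
px [218. 275.] ctr 634 185 size 35 98 yaw 72.3
px [412. 183.] ctr 417 -333 size 28 91 yaw 14.3
px [370. 156.] ctr 570 -365 size 27 100 yaw 28.9
px [232. 154.] ctr 901 -126 size 112 108 yaw -82.4
plan to pack2
  shift [-0.4894, -0.0488, 0.0533] turn z -0.9302
  shift [-0.4097, -0.2722, 0.0533] turn z -0.9302
  shift [-0.2346, -0.4323, 0.0533] turn z -0.9302
  shift [-0.005, -0.4918, 0.0533] turn z -0.9302
```

>>> servo_tool:
  plan:
    - [[-0.2,-0.02,0.02],[0,0,-0.4],1]
    - [[-0.489,-0.049,0.053],[0,0,-0.93],1]
    - [[-0.489,-0.049,0.053],[0,0,-0.93],1]
    - [[-0.489,-0.049,0.053],[0,0,-0.93],1]

```text
time_s: 13.62
tcp_pos: [0.5468, 0.0678, 0.3779]
orientation: [[-0.292, 0.956, -0.003], [0.956, 0.292, -0.0], [0.001, -0.003, -1.0]]
contact_force: [1.2, 0.8, -0.3]
width: 0.0855
gripper_force: 0.0
```

>>> servo_tool:
  plan:
    - [[-0.2,-0.13,0.02],[0,0,-0.4],1]
    - [[-0.41,-0.272,0.053],[0,0,-0.93],1]
    - [[-0.41,-0.272,0.053],[0,0,-0.93],1]
    - [[-0.41,-0.272,0.053],[0,0,-0.93],1]

```text
time_s: 14.12
tcp_pos: [0.5059, -0.0729, 0.3625]
orientation: [[-0.705, 0.709, -0.002], [0.709, 0.705, 0.001], [0.002, -0.001, -1.0]]
contact_force: [1.0, 1.2, 0.5]
width: 0.0855
gripper_force: 0.0
```

>>> servo_tool:
  plan:
    - [[-0.12,-0.2,0.02],[0,0,-0.4],1]
    - [[-0.235,-0.432,0.053],[0,0,-0.93],1]
    - [[-0.235,-0.432,0.053],[0,0,-0.93],1]
    - [[-0.235,-0.432,0.053],[0,0,-0.93],1]

```text
time_s: 14.62
tcp_pos: [0.4651, -0.2142, 0.3468]
orientation: [[-0.955, 0.297, -0.0], [0.297, 0.955, 0.001], [0.001, 0.001, -1.0]]
contact_force: [-0.2, -0.4, 0.4]
width: 0.0857
gripper_force: 0.0
```

>>> servo_tool:
  plan:
    - [[0,-0.2,0.02],[0,0,-0.4],1]
    - [[-0.005,-0.492,0.053],[0,0,-0.93],1]
    - [[-0.005,-0.492,0.053],[0,0,-0.93],1]
    - [[-0.005,-0.492,0.053],[0,0,-0.93],1]
    - [[-0.005,-0.492,0.053],[0,0,-0.93],1]
    - [[-0.005,-0.492,0.053],[0,0,-0.93],1]

```text
time_s: 15.38
tcp_pos: [0.4238, -0.3536, 0.3317]
orientation: [[-0.982, -0.19, 0.0], [-0.19, 0.982, 0.0], [-0.0, 0.0, -1.0]]
contact_force: [-0.1, -0.5, -0.4]
width: 0.0853
gripper_force: 0.0
```

```bash
cat >> h.py <<'E'
def top(M,near,lo=(125,60,30),hi=(150,255,255)):
    """lit top face: blob nearest to the wanted point, brighter part, minAreaRect on z=.046"""
    im,K,R,t=M;k=cv2.inRange(cv2.cvtColor(im,cv2.COLOR_BGR2HSV),lo,hi);k=cv2.morphologyEx(k,cv2.MORPH_CLOSE,np.ones((7,7)))
    u=proj(K,R,t,(*near,.046))
    c=max((c for c in cv2.findContours(k,cv2.RETR_EXTERNAL,cv2.CHAIN_APPROX_NONE)[0] if cv2.contourArea(c)>300),key=lambda c:cv2.pointPolygonTest(c,(float(u[0]),float(u[1])),True))
    P=np.array([onz(K,R,t,q[0],.046)[:2] for q in c]);r=cv2.minAreaRect((P*1000).astype(np.float32))
    b=cv2.boxPoints(r);e=max((b[1]-b[0],b[2]-b[1]),key=np.linalg.norm);y=(np.degrees(np.arctan2(e[1],e[0])))%180-90
    print("exp px",u.round(),"ctr",np.round(r[0],1),"size",np.round(r[1]),"yaw",round(y,1))
E
python3 - <<'E'
from h import *
s=arm.get_state();print(np.round(s["tcp_pos"],4),yawof(np.array(s["orientation"])))
M=cam("wrist");cv2.imwrite("pics/w7.png",M[0]);top(M,(.4224,-.3553))
plan((.4224,-.3553,.181),-169.1)
E
```

```text
[ 0.4238 -0.3536  0.3317] -169.06254990926863
exp px [312. 190.] ctr [ 420.9 -355.9] size [30. 49.] yaw 12.0
  shift [0.0053, -0.0043, 0.5023] turn z 0.0016
```

View pics/w7.png

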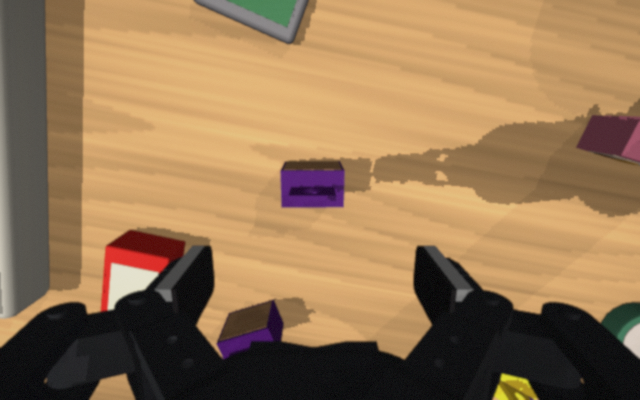

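```bash
python3 - <<'E'
from h import *
plan((.5455,-.022,.351),79.3,(.421,-.356,.351),191.5)
E
```

```text
shift [-0.1572, 0.2521, 0.0] turn z 0.935
  shift [-0.0202, 0.2964, 0.0] turn z 0.935
  shift [0.1216, 0.271, 0.0] turn z 0.935
  shift [0.2347, 0.182, 0.0] turn z 0.935
```

>>> servo_tool:
  plan:
    - [[0.011,-0.006,0.18],[0,0,-0.02],1]
    - [[0.011,-0.006,0.36],[0,0,-0.02],1]
    - [[0.011,-0.006,0.502],[0,0,-0.02],1]
    - [[0.011,-0.006,0.502],[0,0,-0.02],1]
    - [[0.011,-0.006,0.502],[0,0,-0.02],1]

```text
time_s: 16.05
tcp_pos: [0.4209, -0.3576, 0.1824]
orientation: [[-0.98, -0.199, 0.002], [-0.199, 0.98, -0.001], [-0.001, -0.001, -1.0]]
contact_force: [0.4, -0.6, 0.3]
width: 0.0855
gripper_force: 0.0
```

>>> servo_tool:
  plan:
    - [[0,0,0],[0,0,0],-1]
    - [[0,0,0],[0,0,0],-1]
    - [[0,0,0],[0,0,0],-1]
    - [[0,0,0],[0,0,0],-1]
    - [[0,0,0],[0,0,0],-1]
    - [[0,0,0],[0,0,0],-1]
    - [[0,0,0],[0,0,0],-1]
    - [[0,0,0],[0,0,0],-1]
  force: 30

```text
time_s: 17.05
tcp_pos: [0.4206, -0.358, 0.1826]
orientation: [[-0.98, -0.199, 0.003], [-0.199, 0.98, -0.002], [-0.002, -0.002, -1.0]]
contact_force: [0.4, 0.6, 6.0]
width: 0.0497
gripper_force: 32.2
```

>>> servo_tool:
  plan:
    - [[0,0,-0.1],[0,0,0],-1]
    - [[0,0,-0.3],[0,0,0],-1]
    - [[0,0,-0.5],[0,0,0],-1]
    - [[0,0,-0.567],[0,0,0],-1]
    - [[0,0,-0.567],[0,0,0],-1]
    - [[0,0,-0.567],[0,0,0],-1]

```text
time_s: 17.8
tcp_pos: [0.4195, -0.3571, 0.3497]
orientation: [[-0.98, -0.199, -0.002], [-0.199, 0.98, 0.001], [0.001, 0.002, -1.0]]
contact_force: [0.4, -0.0, -0.6]
width: 0.0493
gripper_force: 31.9
```

>>> servo_tool:
  plan:
    - [[-0.08,0.13,0],[0,0,0.4],-1]
    - [[-0.157,0.252,0],[0,0,0.935],-1]
    - [[-0.157,0.252,0],[0,0,0.935],-1]
    - [[-0.157,0.252,0],[0,0,0.935],-1]

```text
time_s: 18.3
tcp_pos: [0.4507, -0.2733, 0.3491]
orientation: [[-0.959, 0.283, -0.003], [0.283, 0.959, 0.002], [0.004, 0.001, -1.0]]
contact_force: [0.3, -0.9, -1.7]
width: 0.0493
gripper_force: 32.0
```

>>> servo_tool:
  plan:
    - [[-0.01,0.15,0],[0,0,0.4],-1]
    - [[-0.02,0.296,0],[0,0,0.935],-1]
    - [[-0.02,0.296,0],[0,0,0.935],-1]
    - [[-0.02,0.296,0],[0,0,0.935],-1]

```text
time_s: 18.8
tcp_pos: [0.482, -0.1906, 0.35]
orientation: [[-0.714, 0.7, -0.002], [0.7, 0.714, 0.001], [0.002, -0.001, -1.0]]
contact_force: [-0.4, -0.7, -2.1]
width: 0.0492
gripper_force: 32.2
```

>>> servo_tool:
  plan:
    - [[0.06,0.135,0],[0,0,0.4],-1]
    - [[0.122,0.271,0],[0,0,0.935],-1]
    - [[0.122,0.271,0],[0,0,0.935],-1]
    - [[0.122,0.271,0],[0,0,0.935],-1]

```text
time_s: 19.3
tcp_pos: [0.5132, -0.1075, 0.3504]
orientation: [[-0.301, 0.954, -0.001], [0.954, 0.301, 0.0], [0.0, -0.001, -1.0]]
contact_force: [-0.4, -0.6, -0.6]
width: 0.0493
gripper_force: 32.3
```

>>> servo_tool:
  plan:
    - [[0.12,0.09,0],[0,0,0.4],-1]
    - [[0.235,0.182,0],[0,0,0.935],-1]
    - [[0.235,0.182,0],[0,0,0.935],-1]
    - [[0.235,0.182,0],[0,0,0.935],-1]
    - [[0.235,0.182,0],[0,0,0.935],-1]
    - [[0.235,0.182,0],[0,0,0.935],-1]

```text
time_s: 20.05
tcp_pos: [0.5442, -0.0244, 0.351]
orientation: [[0.186, 0.983, -0.0], [0.983, -0.186, -0.0], [-0.0, -0.0, -1.0]]
contact_force: [0.3, -0.1, -1.9]
width: 0.0493
gripper_force: 32.4
```

```bash
python3 - <<'E'
from h import *
s=arm.get_state();print(np.round(s["tcp_pos"],4),yawof(np.array(s["orientation"])),s["width"],np.round(s["orientation"],4)[:,2])
M=cam("wrist");cv2.imwrite("pics/w8.png",M[0])
plan((.5462,-.019,.2735),79.3)
E
```

```text
[ 0.5442 -0.0244  0.351 ] 79.28096470834086 0.04928896125116289 [-1.e-04 -0.e+00 -1.e+00]
  shift [0.0183, 0.0031, 0.2584] turn z -0.0009
```

View pics/w8.png

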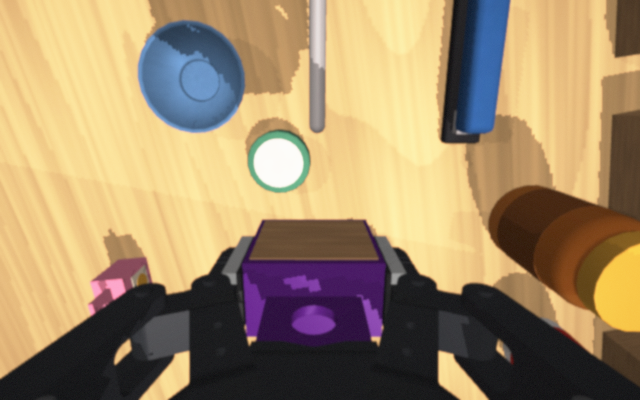

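>>> servo_tool:
  plan:
    - [[0.018,0.003,0.12],[0,0,0],-1]
    - [[0.018,0.003,0.258],[0,0,0],-1]
    - [[0.018,0.003,0.258],[0,0,0],-1]
    - [[0.018,0.003,0.258],[0,0,0],-1]
    - [[0.018,0.003,0.258],[0,0,0],-1]
    - [[0.018,0.003,0.258],[0,0,0],-1]

```text
time_s: 20.85
tcp_pos: [0.547, -0.0185, 0.2751]
orientation: [[0.186, 0.983, 0.003], [0.983, -0.186, -0.0], [0.0, 0.003, -1.0]]
contact_force: [-0.5, 0.4, -1.1]
width: 0.0493
gripper_force: 32.2
```

>>> servo_tool:
  plan:
    - [[0.05,0,0],[0,0,0],-1]
    - [[0.1,0,0],[0,0,0],-1]
    - [[0.13,0,0],[0,0,0],-1]
    - [[0.15,0,0],[0,0,0],-1]
    - [[0.17,0,0],[0,0,0],-1]
    - [[0.19,0,0],[0,0,0],-1]
    - [[0.21,0,0],[0,0,0],-1]
    - [[0.23,0,0],[0,0,0],-1]
    - [[0.23,0,0],[0,0,0],-1]

```text
time_s: 21.98
tcp_pos: [0.5593, 0.0497, 0.2736]
orientation: [[0.186, 0.983, 0.0], [0.983, -0.186, -0.0], [0.0, 0.0, -1.0]]
contact_force: [-0.4, 0.2, -0.6]
width: 0.0496
gripper_force: 32.2
```

```bash
python3 - <<'E'
from h import *
s=arm.get_state();print(np.round(s["tcp_pos"],4),np.round(s["contact_force"],1))
plan((.5832,.1762,.2735),79.3)
M=cam("wrist");h=cv2.cvtColor(M[0],cv2.COLOR_BGR2HSV)
for v in (270,290,300,310,316,322,328): 
    x=np.where(h[v,270:360,1]<70)[0]+270;print(v,x.min() if len(x) else None,x.max() if len(x) else None)
E
```

```text
[0.5593 0.0497 0.2736] [-0.4  0.2 -0.6]
  shift [0.429, -0.0, 0.0004] turn z -0.0001
270 303 328
290 303 328
300 303 328
310 303 327
316 303 327
322 304 327
328 303 327
```

>>> servo_tool:
  plan:
    - [[0.06,0,0],[0,0,0],-1]
    - [[0.12,0,0],[0,0,0],-1]
    - [[0.18,0,0],[0,0,0],-1]
    - [[0.24,0,0],[0,0,0],-1]
    - [[0.3,0,0],[0,0,0],-1]
    - [[0.36,0,0],[0,0,0],-1]
    - [[0.4,0,0],[0,0,0],-1]
    - [[0.425,0,0],[0,0,0],-1]
    - [[0.43,0,0],[0,0,0],-1]
    - [[0.43,0,0],[0,0,0],-1]
    - [[0.43,0,0.009],[0,0,0],-1]
    - [[0.43,0,0.009],[0,0,0],-1]

```text
time_s: 23.52
tcp_pos: [0.583, 0.1757, 0.2706]
orientation: [[0.187, 0.982, -0.001], [0.982, -0.187, -0.0], [-0.0, -0.001, -1.0]]
contact_force: [-0.5, 0.8, -1.3]
width: 0.0495
gripper_force: 32.2
```

>>> servo_tool:
  plan:
    - [[0,0,0],[0,0,0],0.4]
    - [[0,0,0],[0,0,0],0.5]
    - [[0,0,0],[0,0,0],0.5]
    - [[0,0,0],[0,0,0],0.5]
    - [[0,0,0],[0,0,0],0.5]
    - [[0,0,-0.05],[0,0,0],0.5]
    - [[0,0,-0.15],[0,0,0],0.5]
    - [[0,0,-0.3],[0,0,0],0.5]
    - [[0,0,-0.42],[0,0,0],0.7]
    - [[0,0,-0.42],[0,0,0],1]
    - [[0,0,-0.42],[0,0,0],1]

```text
time_s: 24.9
tcp_pos: [0.583, 0.1761, 0.3972]
orientation: [[0.186, 0.983, 0.0], [0.983, -0.186, 0.0], [0.0, 0.0, -1.0]]
contact_force: [0.2, -0.6, -0.7]
width: 0.0856
gripper_force: 0.0
```

```bash
python3 - <<'E'
from h import *
s=arm.get_state();print(np.round(s["tcp_pos"],4),yawof(np.array(s["orientation"])),s["width"],np.round(s["contact_force"],1))
for n in ("scene","side"):
    M=cam(n);print(n);packs(M,lo=(125,70,25),amin=60);cv2.imwrite(f"pics/{n}9.png",M[0])
print("plan to pack3")
plan((.565,-.367,.33),180+31)
E
```

```text
[0.583  0.1761 0.3972] 79.26946640216195 0.08555333976925013 [ 0.2 -0.6 -0.7]
scene
px [214. 319.] ctr 879 -133 size 141 72 yaw -60.4
px [300. 246.] ctr 615 -96 size 35 21 yaw -58.9
px [424. 258.] ctr 505 167 size 131 81 yaw -89.7
px [216. 204.] ctr 593 -374 size 109 47 yaw -47.9
px [634. 142.] ctr -356 570 size 35 291 yaw 84.7
px [278.  72.] ctr -268 -755 size 144 70 yaw -62.4
px [322.  72.] ctr -354 -587 size 381 148 yaw -60.0
px [127.  17.] ctr -540 -1914 size 669 92 yaw -39.6
side
px [225. 268.] ctr 634 166 size 79 105 yaw 76.4
px [237. 152.] ctr 894 -144 size 114 62 yaw -61.7
px [370. 156.] ctr 570 -365 size 27 100 yaw 28.9
plan to pack3
  shift [-0.3579, 0.0558, 0.0439] turn z -0.8782
  shift [-0.3455, -0.1088, 0.0439] turn z -0.8782
  shift [-0.2613, -0.2508, 0.0439] turn z -0.8782
  shift [-0.1228, -0.3407, 0.0439] turn z -0.8782
  shift [0.0412, -0.3599, 0.0439] turn z -0.8782
```

>>> servo_tool:
  plan:
    - [[-0.18,0.03,0.02],[0,0,-0.4],1]
    - [[-0.358,0.056,0.044],[0,0,-0.878],1]
    - [[-0.358,0.056,0.044],[0,0,-0.878],1]
    - [[-0.358,0.056,0.044],[0,0,-0.878],1]

```text
time_s: 25.5
tcp_pos: [0.5793, 0.0667, 0.3825]
orientation: [[-0.267, 0.964, -0.003], [0.964, 0.267, -0.0], [0.001, -0.003, -1.0]]
contact_force: [0.7, 1.0, 1.3]
width: 0.0855
gripper_force: 0.0
```

>>> servo_tool:
  plan:
    - [[-0.18,-0.05,0.02],[0,0,-0.4],1]
    - [[-0.346,-0.109,0.044],[0,0,-0.878],1]
    - [[-0.346,-0.109,0.044],[0,0,-0.878],1]
    - [[-0.346,-0.109,0.044],[0,0,-0.878],1]

```text
time_s: 26.0
tcp_pos: [0.5761, -0.0413, 0.3699]
orientation: [[-0.667, 0.745, -0.001], [0.745, 0.667, 0.0], [0.001, -0.001, -1.0]]
contact_force: [-0.5, 0.4, 0.1]
width: 0.0856
gripper_force: 0.0
```

>>> servo_tool:
  plan:
    - [[-0.13,-0.12,0.02],[0,0,-0.4],1]
    - [[-0.261,-0.251,0.044],[0,0,-0.878],1]
    - [[-0.261,-0.251,0.044],[0,0,-0.878],1]
    - [[-0.261,-0.251,0.044],[0,0,-0.878],1]

```text
time_s: 26.5
tcp_pos: [0.5727, -0.1494, 0.357]
orientation: [[-0.928, 0.372, -0.0], [0.372, 0.928, 0.0], [0.001, 0.0, -1.0]]
contact_force: [-0.3, 0.3, -0.8]
width: 0.0855
gripper_force: 0.0
```

>>> servo_tool:
  plan:
    - [[-0.06,-0.17,0.02],[0,0,-0.4],1]
    - [[-0.123,-0.341,0.044],[0,0,-0.878],1]
    - [[-0.123,-0.341,0.044],[0,0,-0.878],1]
    - [[-0.123,-0.341,0.044],[0,0,-0.878],1]

```text
time_s: 27.0
tcp_pos: [0.5693, -0.2577, 0.3439]
orientation: [[-0.997, -0.079, -0.0], [-0.079, 0.997, 0.0], [0.0, 0.0, -1.0]]
contact_force: [-0.2, 0.5, -0.7]
width: 0.0854
gripper_force: 0.0
```

>>> servo_tool:
  plan:
    - [[0.02,-0.18,0.02],[0,0,-0.4],1]
    - [[0.041,-0.36,0.044],[0,0,-0.878],1]
    - [[0.041,-0.36,0.044],[0,0,-0.878],1]
    - [[0.041,-0.36,0.044],[0,0,-0.878],1]
    - [[0.041,-0.36,0.044],[0,0,-0.878],1]
    - [[0.041,-0.36,0.044],[0,0,-0.878],1]

```text
time_s: 27.75
tcp_pos: [0.5658, -0.366, 0.3313]
orientation: [[-0.857, -0.515, 0.0], [-0.515, 0.857, -0.0], [-0.0, -0.0, -1.0]]
contact_force: [-0.3, -0.5, -0.5]
width: 0.0855
gripper_force: 0.0
```

```bash
python3 - <<'E'
from h import *
s=arm.get_state();print(np.round(s["tcp_pos"],4),yawof(np.array(s["orientation"])))
M=cam("wrist");cv2.imwrite("pics/w10.png",M[0]);top(M,(.565,-.367))
E
```

```text
[ 0.5658 -0.366   0.3313] -149.00708852765212
exp px [313. 191.] ctr [ 578.5 -385. ] size [30. 49.] yaw 30.1
```

View pics/w10.png

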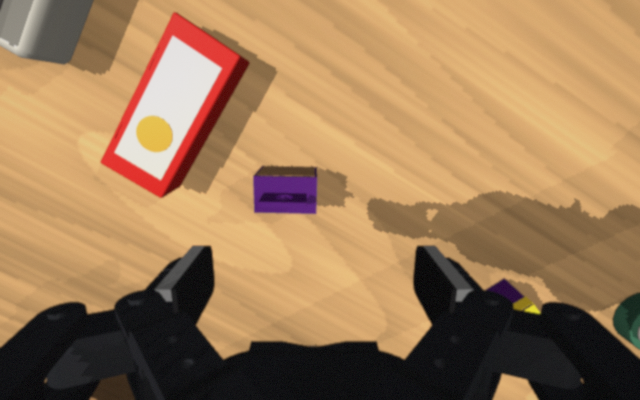

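```bash
python3 - <<'E'
from h import *
plan((.5785,-.385,.181),-149.9)
print("carry");plan((.546,-.019,.351),79.3,(.5785,-.385,.351),210.1)
E
```

```text
shift [-0.0043, -0.0757, 0.501] turn z 0.0297
carry
  shift [-0.1036, 0.222, 0.0] turn z 0.872
  shift [0.0048, 0.2449, 0.0] turn z 0.872
  shift [0.1123, 0.2177, 0.0] turn z 0.872
  shift [0.1968, 0.1459, 0.0] turn z 0.872
  shift [0.2409, 0.0442, 0.0] turn z 0.872
```

>>> servo_tool:
  plan:
    - [[-0.004,-0.076,0.1],[0,0,0.03],1]
    - [[-0.004,-0.076,0.28],[0,0,0.03],1]
    - [[-0.004,-0.076,0.45],[0,0,0.03],1]
    - [[-0.004,-0.076,0.501],[0,0,0.03],1]
    - [[-0.004,-0.076,0.501],[0,0,0.03],1]
    - [[-0.004,-0.076,0.501],[0,0,0.03],1]
    - [[-0.004,-0.076,0.501],[0,0,0.03],1]

```text
time_s: 28.68
tcp_pos: [0.5791, -0.3867, 0.1832]
orientation: [[-0.865, -0.501, 0.004], [-0.501, 0.865, -0.002], [-0.002, -0.004, -1.0]]
contact_force: [0.3, -0.3, 0.2]
width: 0.0856
gripper_force: 0.0
```

>>> servo_tool:
  plan:
    - [[0,0,0],[0,0,0],-1]
    - [[0,0,0],[0,0,0],-1]
    - [[0,0,0],[0,0,0],-1]
    - [[0,0,0],[0,0,0],-1]
    - [[0,0,0],[0,0,0],-1]
    - [[0,0,0],[0,0,0],-1]
    - [[0,0,0],[0,0,0],-1]
    - [[0,0,0],[0,0,0],-1]
  force: 30

```text
time_s: 29.68
tcp_pos: [0.5783, -0.3863, 0.1813]
orientation: [[-0.865, -0.501, 0.001], [-0.501, 0.865, -0.001], [-0.0, -0.001, -1.0]]
contact_force: [0.1, 0.2, 6.5]
width: 0.0496
gripper_force: 32.6
```

>>> servo_tool:
  plan:
    - [[0,0,-0.1],[0,0,0],-1]
    - [[0,0,-0.3],[0,0,0],-1]
    - [[0,0,-0.5],[0,0,0],-1]
    - [[0,0,-0.567],[0,0,0],-1]
    - [[0,0,-0.567],[0,0,0],-1]
    - [[0,0,-0.567],[0,0,0],-1]

```text
time_s: 30.42
tcp_pos: [0.5776, -0.3858, 0.3484]
orientation: [[-0.865, -0.501, -0.003], [-0.501, 0.865, 0.002], [0.002, 0.003, -1.0]]
contact_force: [-0.6, 0.5, -2.6]
width: 0.0498
gripper_force: 32.1
```

>>> servo_tool:
  plan:
    - [[-0.05,0.11,0],[0,0,0.4],-1]
    - [[-0.104,0.222,0],[0,0,0.872],-1]
    - [[-0.104,0.222,0],[0,0,0.872],-1]
    - [[-0.104,0.222,0],[0,0,0.872],-1]

```text
time_s: 30.92
tcp_pos: [0.5713, -0.3121, 0.3484]
orientation: [[-0.998, -0.07, -0.004], [-0.07, 0.998, 0.002], [0.004, 0.002, -1.0]]
contact_force: [0.2, -0.4, -1.4]
width: 0.0498
gripper_force: 32.2
```

>>> servo_tool:
  plan:
    - [[0,0.12,0],[0,0,0.4],-1]
    - [[0.005,0.245,0],[0,0,0.872],-1]
    - [[0.005,0.245,0],[0,0,0.872],-1]
    - [[0.005,0.245,0],[0,0,0.872],-1]

```text
time_s: 31.42
tcp_pos: [0.5651, -0.2396, 0.3495]
orientation: [[-0.926, 0.377, -0.002], [0.377, 0.926, 0.001], [0.002, -0.0, -1.0]]
contact_force: [0.9, 0.0, -1.9]
width: 0.0498
gripper_force: 32.2
```

>>> servo_tool:
  plan:
    - [[0.055,0.11,0],[0,0,0.4],-1]
    - [[0.112,0.218,0],[0,0,0.872],-1]
    - [[0.112,0.218,0],[0,0,0.872],-1]
    - [[0.112,0.218,0],[0,0,0.872],-1]

```text
time_s: 31.92
tcp_pos: [0.559, -0.1667, 0.3501]
orientation: [[-0.665, 0.746, -0.001], [0.746, 0.665, 0.0], [0.0, -0.001, -1.0]]
contact_force: [0.7, -0.8, -2.3]
width: 0.0495
gripper_force: 32.2
```

>>> servo_tool:
  plan:
    - [[0.1,0.07,0],[0,0,0.4],-1]
    - [[0.197,0.146,0],[0,0,0.872],-1]
    - [[0.197,0.146,0],[0,0,0.872],-1]
    - [[0.197,0.146,0],[0,0,0.872],-1]

```text
time_s: 32.42
tcp_pos: [0.5527, -0.0935, 0.3504]
orientation: [[-0.268, 0.963, -0.0], [0.963, 0.268, -0.0], [-0.0, -0.0, -1.0]]
contact_force: [-0.1, 0.2, -1.2]
width: 0.0498
gripper_force: 32.2
```

>>> servo_tool:
  plan:
    - [[0.12,0.02,0],[0,0,0.4],-1]
    - [[0.241,0.044,0],[0,0,0.872],-1]
    - [[0.241,0.044,0],[0,0,0.872],-1]
    - [[0.241,0.044,0],[0,0,0.872],-1]
    - [[0.241,0.044,0],[0,0,0.872],-1]
    - [[0.241,0.044,0],[0,0,0.872],-1]

```text
time_s: 33.17
tcp_pos: [0.5461, -0.0206, 0.3506]
orientation: [[0.186, 0.983, -0.0], [0.983, -0.186, -0.0], [-0.0, -0.0, -1.0]]
contact_force: [-0.3, 1.0, -1.1]
width: 0.0499
gripper_force: 32.3
```

```bash
python3 - <<'E'
from h import *
s=arm.get_state();print(np.round(s["tcp_pos"],4),yawof(np.array(s["orientation"])),s["width"],np.round(s["orientation"],4)[:,2])
M=cam("wrist");cv2.imwrite("pics/w11.png",M[0])
print(proj(*M[1:],(.555,.026,.15)))
h=cv2.cvtColor(M[0],cv2.COLOR_BGR2HSV)
for v in (60,100,120,260,320): 
    x=np.where(h[v,290:350,1]<60)[0]+290;print(v,x.min() if len(x) else None,x.max() if len(x) else None)
print("purple cols row 300",np.ptp(np.where(cv2.inRange(h,(125,60,30),(150,255,255))[300])[0]),np.where(cv2.inRange(h,(125,60,30),(150,255,255))[270])[0][[0,-1]])
g=cv2.imread("pics/w8.png");k=cv2.inRange(cv2.cvtColor(g,cv2.COLOR_BGR2HSV),(125,60,30),(150,255,255));print("ref",np.where(k[270])[0][[0,-1]])
plan((.5462,-.019,.272),79.3)
E
```

```text
[ 0.5461 -0.0206  0.3506] 79.27365665819602 0.04985151453993033 [-0.e+00 -1.e-04 -1.e+00]
[315.70523342 140.22795422]
60 308 322
100 308 321
120 308 321
260 None None
320 None None
purple cols row 300 141 [240 387]
ref [241 385]
  shift [0.005, -0.0004, 0.2622] turn z -0.0012
```

>>> servo_tool:
  plan:
    - [[0.005,0,0.12],[0,0,0],-1]
    - [[0.005,0,0.26],[0,0,0],-1]
    - [[0.005,0,0.26],[0,0,0],-1]
    - [[0.005,0,0.26],[0,0,0],-1]
    - [[0.005,0,0.26],[0,0,0],-1]
    - [[0.005,0,0.26],[0,0,0],-1]
    - [[0.005,0,0.26],[0,0,0],-1]

```text
time_s: 34.1
tcp_pos: [0.5465, -0.0184, 0.2735]
orientation: [[0.186, 0.983, 0.001], [0.983, -0.186, -0.0], [0.0, 0.001, -1.0]]
contact_force: [-0.1, -0.3, 0.2]
width: 0.0495
gripper_force: 32.1
```

>>> servo_tool:
  plan:
    - [[0.05,0,0],[0,0,0],-1]
    - [[0.1,0,0],[0,0,0],-1]
    - [[0.13,0,0],[0,0,0],-1]
    - [[0.15,0,0],[0,0,0],-1]
    - [[0.17,0,0],[0,0,0],-1]
    - [[0.19,0,0],[0,0,0],-1]
    - [[0.21,0,0],[0,0,0],-1]
    - [[0.23,0,0],[0,0,0],-1]
    - [[0.23,0,0],[0,0,0],-1]

```text
time_s: 35.22
tcp_pos: [0.5592, 0.0497, 0.2727]
orientation: [[0.186, 0.983, 0.0], [0.983, -0.186, -0.0], [0.0, 0.0, -1.0]]
contact_force: [-0.2, -0.1, -1.1]
width: 0.0496
gripper_force: 32.1
```

```bash
python3 - <<'E'
from h import *
s=arm.get_state();print(np.round(s["tcp_pos"],4),np.round(s["contact_force"],1))
plan((.5768,.142,.2725),79.3)
M=cam("wrist");h=cv2.cvtColor(M[0],cv2.COLOR_BGR2HSV)
for v in (270,300,316,322,328): 
    x=np.where(h[v,270:360,1]<70)[0]+270;print(v,x.min() if len(x) else None,x.max() if len(x) else None)
E
```

```text
[0.5592 0.0497 0.2727] [-0.2 -0.1 -1.1]
  shift [0.3131, 0.0006, 0.0007] turn z -0.0001
270 303 328
300 303 328
316 304 328
322 304 328
328 304 327
```

>>> servo_tool:
  plan:
    - [[0.06,0,0],[0,0,0],-1]
    - [[0.12,0,0],[0,0,0],-1]
    - [[0.18,0,0],[0,0,0],-1]
    - [[0.24,0,0],[0,0,0],-1]
    - [[0.28,0,0],[0,0,0],-1]
    - [[0.305,0,0],[0,0,0],-1]
    - [[0.313,0,0],[0,0,0],-1]
    - [[0.313,0,0],[0,0,0],-1]
    - [[0.313,0,0.009],[0,0,0],-1]
    - [[0.313,0,0.009],[0,0,0],-1]

```text
time_s: 36.52
tcp_pos: [0.5763, 0.1412, 0.2697]
orientation: [[0.187, 0.982, -0.001], [0.982, -0.187, -0.0], [-0.0, -0.001, -1.0]]
contact_force: [0.6, -0.8, -0.7]
width: 0.0496
gripper_force: 32.1
```

>>> servo_tool:
  plan:
    - [[0,0,0],[0,0,0],0.4]
    - [[0,0,0],[0,0,0],0.5]
    - [[0,0,0],[0,0,0],0.5]
    - [[0,0,0],[0,0,0],0.5]
    - [[0,0,0],[0,0,0],0.5]
    - [[0,0,-0.05],[0,0,0],0.5]
    - [[0,0,-0.15],[0,0,0],0.5]
    - [[0,0,-0.3],[0,0,0],0.5]
    - [[0,0,-0.42],[0,0,0],0.7]
    - [[0,0,-0.42],[0,0,0],1]
    - [[0,0,-0.42],[0,0,0],1]

```text
time_s: 37.9
tcp_pos: [0.5764, 0.1416, 0.3963]
orientation: [[0.186, 0.983, 0.0], [0.983, -0.186, 0.0], [0.0, 0.0, -1.0]]
contact_force: [-0.2, 1.4, -0.2]
width: 0.0854
gripper_force: 0.0
```

```bash
python3 - <<'E'
from h import *
s=arm.get_state();print(np.round(s["tcp_pos"],4),yawof(np.array(s["orientation"])),s["width"],np.round(s["contact_force"],1))
for n in ("scene","side"):
    M=cam(n);print(n);packs(M,lo=(22,120,100),hi=(32,255,255),amin=60);cv2.imwrite(f"pics/{n}12.png",M[0])
    if n=="scene": A=M[0]
k=np.zeros((600,800,3),np.uint8);k[:300]=cv2.resize(A[180:300,270:590],(800,300),interpolation=cv2.INTER_CUBIC);k[300:600]=cv2.resize(M[0][160:340,160:640],(800,300),interpolation=cv2.INTER_CUBIC);cv2.imwrite("pics/m12.png",k)
plan((.567,-.14,.33),160)
E
```

```text
[0.5764 0.1416 0.3963] 79.26982208020983 0.08540308099132878 [-0.2  1.4 -0.2]
scene
px [236. 329.] ctr 881 -81 size 143 62 yaw -52.3
px [179. 313.] ctr 908 -203 size 55 49 yaw -88.6
px [260. 250.] ctr 673 -168 size 58 62 yaw 10.8
px [295. 232.] ctr 577 -139 size 80 42 yaw -26.3
px [137.  96.] ctr 195 -1059 size 431 137 yaw -29.2
px [175.  71.] ctr -39 -1117 size 572 148 yaw -40.5
px [342.  14.] ctr -1143 -879 size 621 230 yaw -60.8
side
px [ 61. 271.] ctr 931 390 size 36 42 yaw 89.1
px [ 93. 268.] ctr 877 342 size 36 41 yaw 86.8
px [322. 201.] ctr 577 -133 size 62 51 yaw -20.4
px [265. 157.] ctr 814 -175 size 59 62 yaw 5.6
px [245. 138.] ctr 921 -212 size 38 72 yaw 50.9
  shift [-0.3092, 0.0483, 0.0722] turn z -0.897
  shift [-0.2976, -0.0968, 0.0722] turn z -0.897
  shift [-0.2216, -0.2211, 0.0722] turn z -0.897
```

View pics/m12.png

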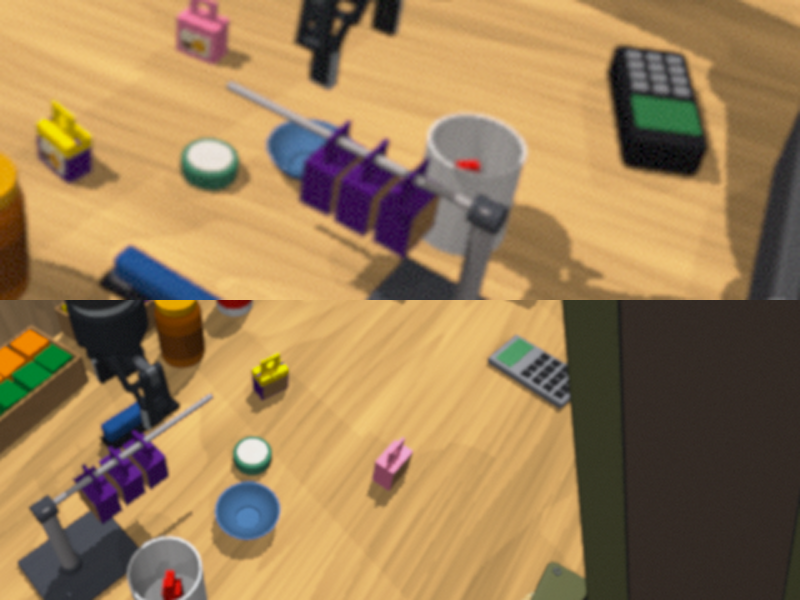

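Three plain packs hang neatly on the prong (scene ≈(400–440, 250), brown backs toward the post); the yellow one still stands at scene (295,232). On to it.

>>> servo_tool:
  plan:
    - [[-0.15,0.02,0.03],[0,0,-0.4],1]
    - [[-0.309,0.048,0.072],[0,0,-0.897],1]
    - [[-0.309,0.048,0.072],[0,0,-0.897],1]
    - [[-0.309,0.048,0.072],[0,0,-0.897],1]

```text
time_s: 38.5
tcp_pos: [0.573, 0.0472, 0.3731]
orientation: [[-0.276, 0.961, -0.003], [0.961, 0.276, -0.0], [0.001, -0.003, -1.0]]
contact_force: [-0.6, -0.6, 0.7]
width: 0.0856
gripper_force: 0.0
```

>>> servo_tool:
  plan:
    - [[-0.15,-0.05,0.03],[0,0,-0.4],1]
    - [[-0.298,-0.097,0.072],[0,0,-0.897],1]
    - [[-0.298,-0.097,0.072],[0,0,-0.897],1]
    - [[-0.298,-0.097,0.072],[0,0,-0.897],1]

```text
time_s: 39.0
tcp_pos: [0.5703, -0.046, 0.3522]
orientation: [[-0.681, 0.732, -0.001], [0.732, 0.681, 0.0], [0.001, -0.001, -1.0]]
contact_force: [0.4, -0.1, -0.4]
width: 0.0855
gripper_force: 0.0
```

>>> servo_tool:
  plan:
    - [[-0.11,-0.11,0.03],[0,0,-0.4],1]
    - [[-0.222,-0.221,0.072],[0,0,-0.897],1]
    - [[-0.222,-0.221,0.072],[0,0,-0.897],1]
    - [[-0.222,-0.221,0.072],[0,0,-0.897],1]
    - [[-0.222,-0.221,0.072],[0,0,-0.897],1]
    - [[-0.222,-0.221,0.072],[0,0,-0.897],1]

```text
time_s: 39.75
tcp_pos: [0.5677, -0.1392, 0.3314]
orientation: [[-0.94, 0.342, 0.0], [0.342, 0.94, -0.0], [-0.0, 0.0, -1.0]]
contact_force: [0.3, 0.4, 0.5]
width: 0.0852
gripper_force: 0.0
```

```bash
python3 - <<'E'
from h import *
s=arm.get_state();print(np.round(s["tcp_pos"],4),yawof(np.array(s["orientation"])))
M=cam("wrist");cv2.imwrite("pics/w13.png",M[0]);top(M,(.567,-.14),lo=(20,130,60),hi=(33,255,255))
E
```

```text
[ 0.5677 -0.1392  0.3314] 160.0080755168413
exp px [314. 191.] ctr [ 575.6 -133.7] size [52. 36.] yaw -21.2
```

View pics/w13.png

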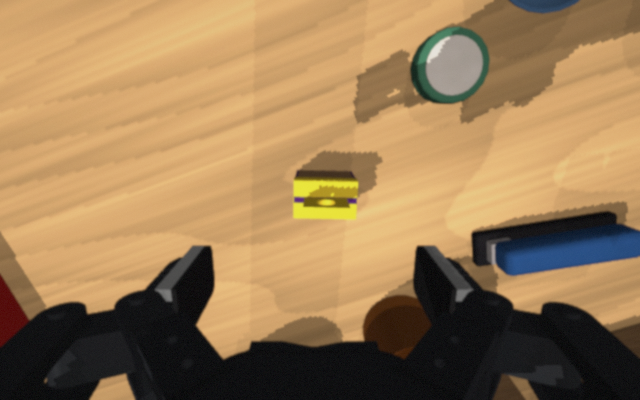

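```bash
python3 - <<'E'
from h import *
plan((.577,-.134,.181),159.5)
print("carry");plan((.5462,-.019,.351),79.3,(.577,-.134,.351),159.5)
E
```

```text
shift [-0.0233, 0.0272, 0.5015] turn z 0.0172
carry
  shift [0.0768, 0.1077, 0.0] turn z 0.8911
  shift [0.117, 0.0616, 0.0] turn z 0.8911
  shift [0.1323, 0.0024, 0.0] turn z 0.8911
```

>>> servo_tool:
  plan:
    - [[-0.023,0.027,0.1],[0,0,0.017],1]
    - [[-0.023,0.027,0.28],[0,0,0.017],1]
    - [[-0.023,0.027,0.45],[0,0,0.017],1]
    - [[-0.023,0.027,0.501],[0,0,0.017],1]
    - [[-0.023,0.027,0.501],[0,0,0.017],1]
    - [[-0.023,0.027,0.501],[0,0,0.017],1]
    - [[-0.023,0.027,0.501],[0,0,0.017],1]

```text
time_s: 40.67
tcp_pos: [0.5779, -0.1351, 0.183]
orientation: [[-0.937, 0.35, 0.004], [0.35, 0.937, -0.001], [-0.004, 0.001, -1.0]]
contact_force: [0.3, -0.9, 1.0]
width: 0.0854
gripper_force: 0.0
```

>>> servo_tool:
  plan:
    - [[0,0,0],[0,0,0],-1]
    - [[0,0,0],[0,0,0],-1]
    - [[0,0,0],[0,0,0],-1]
    - [[0,0,0],[0,0,0],-1]
    - [[0,0,0],[0,0,0],-1]
    - [[0,0,0],[0,0,0],-1]
    - [[0,0,0],[0,0,0],-1]
    - [[0,0,0],[0,0,0],-1]
  force: 30

```text
time_s: 41.68
tcp_pos: [0.5771, -0.1348, 0.1816]
orientation: [[-0.937, 0.35, 0.001], [0.35, 0.937, -0.0], [-0.001, 0.0, -1.0]]
contact_force: [-0.0, 0.5, 5.9]
width: 0.0495
gripper_force: 32.5
```

>>> servo_tool:
  plan:
    - [[0,0,-0.1],[0,0,0],-1]
    - [[0,0,-0.3],[0,0,0],-1]
    - [[0,0,-0.5],[0,0,0],-1]
    - [[0,0,-0.567],[0,0,0],-1]
    - [[0,0,-0.567],[0,0,0],-1]
    - [[0,0,-0.567],[0,0,0],-1]

```text
time_s: 42.42
tcp_pos: [0.576, -0.1346, 0.3491]
orientation: [[-0.937, 0.35, -0.003], [0.35, 0.937, 0.001], [0.003, -0.0, -1.0]]
contact_force: [0.2, 0.0, -1.0]
width: 0.0495
gripper_force: 31.9
```

>>> servo_tool:
  plan:
    - [[0.04,0.05,0],[0,0,0.4],-1]
    - [[0.077,0.108,0],[0,0,0.891],-1]
    - [[0.077,0.108,0],[0,0,0.891],-1]
    - [[0.077,0.108,0],[0,0,0.891],-1]

```text
time_s: 42.92
tcp_pos: [0.5658, -0.096, 0.3488]
orientation: [[-0.68, 0.733, -0.004], [0.733, 0.68, 0.001], [0.003, -0.003, -1.0]]
contact_force: [0.2, 0.1, -1.7]
width: 0.0497
gripper_force: 31.9
```

>>> servo_tool:
  plan:
    - [[0.06,0.03,0],[0,0,0.4],-1]
    - [[0.117,0.062,0],[0,0,0.891],-1]
    - [[0.117,0.062,0],[0,0,0.891],-1]
    - [[0.117,0.062,0],[0,0,0.891],-1]

```text
time_s: 43.42
tcp_pos: [0.556, -0.0579, 0.3499]
orientation: [[-0.278, 0.96, -0.002], [0.96, 0.278, 0.0], [0.001, -0.002, -1.0]]
contact_force: [-0.5, -0.2, -1.0]
width: 0.0497
gripper_force: 31.9
```

>>> servo_tool:
  plan:
    - [[0.06,0,0],[0,0,0.4],-1]
    - [[0.132,0.002,0],[0,0,0.891],-1]
    - [[0.132,0.002,0],[0,0,0.891],-1]
    - [[0.132,0.002,0],[0,0,0.891],-1]
    - [[0.132,0.002,0],[0,0,0.891],-1]
    - [[0.132,0.002,0],[0,0,0.891],-1]

```text
time_s: 44.18
tcp_pos: [0.546, -0.02, 0.3508]
orientation: [[0.185, 0.983, -0.0], [0.983, -0.185, 0.0], [-0.0, -0.0, -1.0]]
contact_force: [0.4, 1.3, -0.5]
width: 0.0496
gripper_force: 31.9
```

```bash
python3 - <<'E'
from h import *
s=arm.get_state();print(np.round(s["tcp_pos"],4),yawof(np.array(s["orientation"])),s["width"],np.round(s["orientation"],4)[:,2])
M=cam("wrist");cv2.imwrite("pics/w14.png",M[0])
h=cv2.cvtColor(M[0],cv2.COLOR_BGR2HSV)
for v in (60,100,120): 
    x=np.where(h[v,290:350,1]<60)[0]+290;print(v,x.min() if len(x) else None,x.max() if len(x) else None)
y=cv2.inRange(h,(20,130,60),(33,255,255))[200:345,230:400];print("yellow box",cv2.boundingRect(y))
g=cv2.cvtColor(cv2.imread("pics/w8.png"),cv2.COLOR_BGR2HSV);print("ref purple",cv2.boundingRect(cv2.inRange(g,(125,60,30),(150,255,255))[200:345,230:400]))
plan((.5462,-.019,.272),79.3)
E
```

```text
[ 0.546  -0.02    0.3508] 79.33414471421212 0.049578963298514814 [-2.e-04  0.e+00 -1.e+00]
60 308 323
100 308 322
120 308 322
yellow box (10, 43, 148, 102)
ref purple (11, 22, 146, 123)
  shift [0.0035, 0.0002, 0.263] turn z 0.0007
```

>>> servo_tool:
  plan:
    - [[0.004,0,0.12],[0,0,0],-1]
    - [[0.004,0,0.261],[0,0,0],-1]
    - [[0.004,0,0.261],[0,0,0],-1]
    - [[0.004,0,0.261],[0,0,0],-1]
    - [[0.004,0,0.261],[0,0,0],-1]
    - [[0.004,0,0.261],[0,0,0],-1]
    - [[0.004,0,0.261],[0,0,0],-1]

```text
time_s: 45.1
tcp_pos: [0.5464, -0.0185, 0.2735]
orientation: [[0.186, 0.983, 0.001], [0.983, -0.186, -0.0], [0.0, 0.001, -1.0]]
contact_force: [0.4, -0.3, 0.4]
width: 0.0492
gripper_force: 31.9
```

>>> servo_tool:
  plan:
    - [[0.05,0,0],[0,0,0],-1]
    - [[0.1,0,0],[0,0,0],-1]
    - [[0.13,0,0],[0,0,0],-1]
    - [[0.15,0,0],[0,0,0],-1]
    - [[0.17,0,0],[0,0,0],-1]
    - [[0.19,0,0],[0,0,0],-1]
    - [[0.21,0,0],[0,0,0],-1]
    - [[0.23,0,0],[0,0,0],-1]
    - [[0.23,0,0],[0,0,0],-1]

```text
time_s: 46.22
tcp_pos: [0.559, 0.0497, 0.2727]
orientation: [[0.185, 0.983, 0.0], [0.983, -0.185, -0.0], [-0.0, 0.0, -1.0]]
contact_force: [0.2, -0.4, -1.5]
width: 0.0496
gripper_force: 31.9
```

```bash
python3 - <<'E'
from h import *
s=arm.get_state();print(np.round(s["tcp_pos"],4),np.round(s["contact_force"],1))
plan((.5700,.1066,.272),79.3)
M=cam("wrist");h=cv2.cvtColor(M[0],cv2.COLOR_BGR2HSV)
for v in (270,300,316,322,328): 
    x=np.where(h[v,270:360,1]<70)[0]+270;print(v,x.min() if len(x) else None,x.max() if len(x) else None)
E
```

```text
[0.559  0.0497 0.2727] [ 0.2 -0.4 -1.5]
  shift [0.1933, 0.0008, 0.0023] turn z 0.001
270 305 328
300 304 328
316 305 327
322 305 327
328 305 325
```

>>> servo_tool:
  plan:
    - [[0.06,0,0],[0,0,0],-1]
    - [[0.12,0,0],[0,0,0],-1]
    - [[0.17,0,0],[0,0,0],-1]
    - [[0.193,0,0],[0,0,0],-1]
    - [[0.193,0,0],[0,0,0],-1]
    - [[0.193,0,0],[0,0,0],-1]
    - [[0.193,0,0.01],[0,0,0],-1]
    - [[0.193,0,0.01],[0,0,0],-1]

```text
time_s: 47.28
tcp_pos: [0.5695, 0.1057, 0.2694]
orientation: [[0.186, 0.982, -0.001], [0.982, -0.186, -0.0], [-0.0, -0.001, -1.0]]
contact_force: [0.1, -0.6, -0.4]
width: 0.0498
gripper_force: 31.9
```

>>> servo_tool:
  plan:
    - [[0,0,0],[0,0,0],0.4]
    - [[0,0,0],[0,0,0],0.5]
    - [[0,0,0],[0,0,0],0.5]
    - [[0,0,0],[0,0,0],0.5]
    - [[0,0,0],[0,0,0],0.5]
    - [[0,0,-0.05],[0,0,0],0.5]
    - [[0,0,-0.15],[0,0,0],0.5]
    - [[0,0,-0.3],[0,0,0],0.5]
    - [[0,0,-0.5],[0,0,0],0.7]
    - [[0,0,-0.6],[0,0,0],1]
    - [[0,0,-0.6],[0,0,0],1]

```text
time_s: 48.65
tcp_pos: [0.5703, 0.1063, 0.454]
orientation: [[0.186, 0.983, 0.008], [0.983, -0.186, 0.001], [0.003, 0.007, -1.0]]
contact_force: [-0.7, 0.9, 0.1]
width: 0.0855
gripper_force: 0.0
```

```bash
python3 - <<'E'
from h import *
s=arm.get_state();print(np.round(s["tcp_pos"],4),yawof(np.array(s["orientation"])),s["width"],np.round(s["contact_force"],1),s["time_s"])
Ms=[cam(n) for n in ("scene","side")]
for M,o in zip(Ms,("scene","side")):
    cv2.imwrite(f"pics/{o}15.png",M[0])
    packs(M,lo=(22,120,100),hi=(32,255,255),amin=60,zt=.15)
    h=cv2.cvtColor(M[0],cv2.COLOR_BGR2HSV);r=cv2.inRange(h,(0,150,80),(6,255,255))|cv2.inRange(h,(172,150,80),(180,255,255))
    N,l,st,ce=cv2.connectedComponentsWithStats(r)
    for i in range(1,N):
        p=onz(*M[1:],ce[i],.06)
        if np.hypot(p[0]-.463,p[1]-.23)<.08:print(o,"red",st[i],ce[i].round(1),p.round(3))
plan((.463,.231,.45),79.3)
E
```

```text
[0.5703 0.1063 0.454 ] 79.29751374085355 0.08546761417650911 [-0.7  0.9  0.1] 48.65
px [236. 329.] ctr 942 -21 size 123 54 yaw -52.3
px [179. 313.] ctr 966 -126 size 48 42 yaw -88.6
px [261. 250.] ctr 764 -95 size 52 53 yaw 78.8
px [382. 229.] ctr 580 89 size 39 83 yaw 82.4
px [137.  96.] ctr 351 -865 size 375 118 yaw -29.2
px [175.  71.] ctr 148 -914 size 492 127 yaw -40.5
px [452.  30.] ctr -864 -205 size 630 119 yaw -78.8
px [342.  15.] ctr -800 -720 size 541 193 yaw -63.9
scene red [453 244   9   4  25] [457.1 245.3] [0.445 0.225 0.06 ]
px [265. 236.] ctr 559 97 size 36 68 yaw 77.3
px [208. 164.] ctr 827 10 size 52 44 yaw -89.9
px [268. 156.] ctr 721 -98 size 37 39 yaw 64.1
side red [258 322  11  19 161] [262.5 331.5] [0.458 0.232 0.06 ]
  shift [0.343, -0.4262, 0.0001] turn z 0.0
```

>>> servo_tool:
  plan:
    - [[0.17,-0.2,0],[0,0,0],1]
    - [[0.343,-0.426,0],[0,0,0],1]
    - [[0.343,-0.426,0],[0,0,0],1]
    - [[0.343,-0.426,0],[0,0,0],1]
    - [[0.343,-0.426,0],[0,0,0],1]
    - [[0.343,-0.426,0],[0,0,0],1]
    - [[0.343,-0.426,0],[0,0,0],1]

```text
time_s: 49.62
tcp_pos: [0.4639, 0.2303, 0.4494]
orientation: [[0.187, 0.982, -0.0], [0.982, -0.187, -0.0], [-0.0, -0.0, -1.0]]
contact_force: [1.2, 0.8, -0.1]
width: 0.0853
gripper_force: 0.0
```

```bash
python3 - <<'E'
from h import *
s=arm.get_state();print(np.round(s["tcp_pos"],4),yawof(np.array(s["orientation"])),np.round(s["orientation"],4)[:,2])
M=cam("wrist");im,K,R,t=M;cv2.imwrite("pics/w16.png",im)
h=cv2.cvtColor(im,cv2.COLOR_BGR2HSV);r=cv2.inRange(h,(0,130,60),(8,255,255))|cv2.inRange(h,(170,130,60),(180,255,255))
N,l,st,ce=cv2.connectedComponentsWithStats(r)
for i in range(1,N):
    if st[i,4]>40: print("red",st[i],ce[i].round(1),onz(K,R,t,ce[i],.06).round(3))
i=max((i for i in range(1,N) if abs(ce[i][0]-315)<120),key=lambda i:st[i,4])
x,y,w,hh=st[i,:4];x-=5;y-=5;w+=10;hh+=10
print(x,y)
for v in range(y,y+hh): print("".join("#" if r[v,u] and h[v,u,2]>170 else "r" if r[v,u] else "W" if h[v,u,1]<50 and h[v,u,2]>190 else "d" if h[v,u,2]<70 else "." for u in range(x,x+w)))
print(h[y:y+hh:6,x:x+w:6,2])
E
```

```text
[0.4639 0.2303 0.4494] 79.2035310949144 [-4.e-04 -3.e-04 -1.e+00]
red [300 152  25  29 455] [312.7 166.2] [0.462 0.23  0.06 ]
295 147
W..................................
...................................
...................................
...................................
...................................
.................rrr...............
.W..............rrrrr..............
W....W.........rrrrrrr.............
..W....W......rrrrrrrrr............
...W..W......rrrr###rrrr...........
............rrrrr####rrrr..........
...........rrrrrr#####rrrr.........
..........rrrrrrrr#####rrrr........
.........rrrrrrrrrr#####rrrr.......
........rrrrrrrrrrrrr####rrrr......
W.W.....rrrrrrrrrrrrrr#####rr......
.......rrrrr####rrrrrr######r......
.......rrrr######rrrrr#######r.....
......rrrr########rrrrr#######.....
......rrr##########rrrrr######.....
......##############rrrrr#####.WW..
.....################rrrr####..W...
...W.#################rrrr##..W..W.
......#################rrr#........
....W..##################rr........
.....W..##################r........
......W..##################........
.......WW..################.W......
.........W..###############.W......
.........WW..#############.........
...........W..###########..W.......
...............#########..W........
.................######..W.........
....................##..W..........
.......................W...........
....................WWW............
...................................
...................................
...................................
[[191 188 179 184 184 181]
 [189 187 177 105 176 183]
 [188 184 112 173 121 182]
 [185 125 240 150 214 173]
 [187 223 245 246 176 186]
 [188 186 203 244 239 186]
 [174 187 186 188 187 186]]
```

>>> servo_tool:
  plan:
    - [[0,0,0],[0,0,-0.4],0]
    - [[0,0,0],[0,0,-0.75],0]
    - [[0,0,0],[0,0,-0.75],-0.5]
    - [[0,0,0],[0,0,-0.75],-1]

```text
time_s: 50.18
tcp_pos: [0.4634, 0.2308, 0.4497]
orientation: [[-0.202, 0.979, 0.0], [0.979, 0.202, 0.0], [0.0, 0.0, -1.0]]
contact_force: [0.2, -1.0, -0.0]
width: 0.0125
gripper_force: 0.0
```

>>> servo_tool:
  plan:
    - [[0,0,0],[0,0,-0.4],-1]
    - [[0,0,0],[0,0,-0.75],-1]
    - [[0,0,0],[0,0,-0.75],-1]
    - [[0,0,0],[0,0,-0.75],-1]
    - [[0,0,0],[0,0,-0.75],-1]
    - [[0,0,0],[0,0,-0.75],-1]

```text
time_s: 50.92
tcp_pos: [0.4632, 0.231, 0.4497]
orientation: [[-0.563, 0.827, 0.0], [0.827, 0.563, 0.0], [0.0, 0.0, -1.0]]
contact_force: [0.2, -0.3, -0.0]
width: -0.0004
gripper_force: 0.0
```

```bash
cat > stop.py <<'E'
from h import *
s=arm.get_state();print(np.round(s["tcp_pos"],4),yawof(np.array(s["orientation"])),s["width"])
M=cam("wrist");im,K,R,t=M;cv2.imwrite(f"pics/st{s['time_s']:.1f}.png",im)
h=cv2.cvtColor(im,cv2.COLOR_BGR2HSV);r=cv2.inRange(h,(0,110,40),(10,255,255))|cv2.inRange(h,(168,110,40),(180,255,255))
N,l,st,ce=cv2.connectedComponentsWithStats(r)
c=proj(K,R,t,(.462,.231,.06))
i=max((i for i in range(1,N) if abs(ce[i]-c).max()<40),key=lambda i:st[i,4]);print("red",st[i],ce[i].round(1))
x,y,w,hh=st[i,:4];x-=4;y-=6;w+=8;hh+=12
print(x,y)
for v in range(y,y+hh): print(v,"".join(("@" if h[v,u,2]>215 else "#" if h[v,u,2]>165 else "+" if h[v,u,2]>120 else "r" if h[v,u,2]>85 else "o") if r[v,u] else "W" if h[v,u,2]>205 else "d" if h[v,u,2]<90 else "." for u in range(x,x+w)))
E
python3 stop.py
```

```text
[0.4632 0.231  0.4497] 124.241381586331 -0.00038503444630862816
red [301 153  21  28 470] [311.  166.1]
297 147
147 .............................
148 .............................
149 .............................
150 .............................
151 .............................
152 .............................
153 ....................r........
154 .......rrrrrrrrrrrrrrr.......
155 ......rrrrrrrrrrrrrrrrr......
156 ......rrrrrr++++rrrrrrr......
157 ......rrrrrr++++rrrrrr+......
158 .....+++++rrrrrrrrr++++#.....
159 ....#####+rrrrrrrr++++##.....
160 ....@@@@@#+rrrr++++++##@.....
161 ....@@@@@##+++#####++##@.....
162 ....@@@@@@@@@@@@@@##+###.....
163 ....@@@@@@@@@@@@@@@#++##.....
164 ....@@@@@@@@@@@@@@@#++##.....
165 ....@@@@@@@@@@@@@@@#++##.....
166 ....@@@@@@@@@@@@@@@####@W....
167 ....W@@@@@@@@@@@@@@###@@W....
168 ....W@@@@@@@@@@@@@@###@@W....
169 ....W@@@@@@@@@@@@@@##@@@@....
170 ....W@@@@@@@@@@@@@@###@@@....
171 .....#@@@@@@@@@@@@@###@@@....
172 .....##@@@@@@@@@@@@##@@@@....
173 .....####@@@@@@@@@@@@@@@@....
174 ......+###@@@@@@@@@@@@@@@....
175 ......++##@@@@@@@@@@@##@W....
176 .........#@@@@@@@@@@W........
177 .........W@@@@@@@@@@.........
178 .........W@@@@@@@@@@.........
179 .........W@@@@@@@@@W.........
180 ..........@@@@@@@@@W.........
181 ...........WWWWWW............
182 .............................
183 .............................
184 .............................
185 .............................
186 .............................
```

>>> servo_tool:
  plan:
    - [[-0.2,0,0],[0,0,0],-1]
    - [[-0.433,0,0],[0,0,0],-1]
    - [[-0.433,0,0],[0,0,0],-1]
    - [[-0.433,0,0],[0,0,0],-1]
    - [[-0.433,0,0],[0,0,0],-1]
    - [[-0.433,0,0],[0,0,0],-1]

```text
time_s: 51.72
tcp_pos: [0.5358, 0.1248, 0.4499]
orientation: [[-0.565, 0.825, -0.0], [0.825, 0.565, 0.0], [0.0, 0.0, -1.0]]
contact_force: [0.7, -0.5, -0.9]
width: -0.0001
gripper_force: 0.0
```

```bash
python3 stop.py
```

```text
[0.5358 0.1248 0.4499] 124.4072876284409 -6.496130644006322e-05
red [300  27  22  28 501] [310.8  40.7]
296 21
21 ...WWWWWWWWWWWW...............
22 ...WWWWWWWWWWWWW..............
23 ..WWWWWWWWWWW.W...............
24 ...WWWWWWWWWW.WW..............
25 ...WWWWWWWWWWWWWWWW...........
26 W...WWWWWWWWWWWWWWWWW.........
27 W...WWWWWW@@@@@@@@@@W.........
28 WW..WWWWWW@@@@@@@@@@WW........
29 WW..WWWWWW@@@@@@@@@@W.........
30 WW...WWWWW@@@@@@@@@@W....W....
31 WW.WWWWWW@@@@@@@@@@@@...WWW...
32 WWWWWW@@@@@@@@@@@@@@@###@WW...
33 WWWW@@@@@@@@@@@@@@@@@###@@W...
34 WWWW@@@@@@@@@@@@@@@@@###@@W...
35 WWWW@@@@@@@@@@@@@@@@@####@W...
36 WWWW@@@@@@@@@@@@@@@@@####@WW..
37 WWWW@@@@@@@@@@@@@@@@@####@WW..
38 WWWW@@@@@@@@@@@@@@@@@####@WW..
39 WWWWW@@@@@@@@@@@@@@@@####@WW..
40 .WWWW@@@@@@@@@@@@@@@@####@WW..
41 .WWWW@@@@@@@@@@@@@@@@###@@WW..
42 ..WWW@@@@@@@@@@@@@@@@###@@WW..
43 ..WWW@@@@@@@@@@@@@@@@##@@@WW..
44 ..WWW@@@@@@@@@@@@@@@@#@@@@WW..
45 ..WWW@@@@@@@@@@@@@@@@##@@@WW..
46 ...WW@@@@@@@@@@@@@@@@##@@@WW..
47 ....W@@@@@@@@@@@@@@@@##@@@WW..
48 .....##@@@@@@@@@@@@@@##@@@WW..
49 .....######@@@@@@@@@##@@@@WW..
50 ......###############@@@@@WW..
51 ......####++++++++++#@@@@@WW..
52 ......++++++++++++++######....
53 .W....++++..............+.....
54 WW....++......................
55 W.............................
56 .WW...........................
57 ..............................
58 ..WW.......................W..
59 ...........................WW.
60 .WW.......................WWW.
```

```bash
python3 - <<'E'
from h import *
import glob
im,K,R,t=cam("wrist")
print("B",onz(K,R,t,(310.6,36.5),.074).round(4))
o=np.array([.4632-.5358,.231-.1248,-.0002]); print("A",(onz(K,R,t,(310.8,171),.074+.0002)+o).round(4))
p=np.array([.463,.231,.45]);print(proj(K,R,t,(*np.array(s) ,.074)) if (s:=(.462,.231)) else 0)
h=cv2.cvtColor(im,cv2.COLOR_BGR2HSV)
for v in (51,53,54,55,56,58): print(v,[tuple(int(q) for q in h[v,u,1:]) for u in (299,303,307,311,315,319,324)])
E
```

```text
B [0.46  0.228 0.074]
A [0.4609 0.2269 0.074 ]
[314.10411689  34.99782305]
51 [(19, 202), (197, 170), (198, 142), (194, 141), (191, 148), (196, 222), (19, 201)]
53 [(18, 201), (141, 145), (88, 130), (73, 143), (55, 144), (96, 144), (17, 198)]
54 [(16, 202), (105, 124), (53, 121), (46, 132), (31, 132), (63, 118), (15, 198)]
55 [(16, 202), (83, 108), (34, 114), (29, 115), (31, 116), (59, 104), (15, 201)]
56 [(15, 202), (87, 100), (28, 111), (23, 109), (25, 110), (68, 101), (16, 201)]
58 [(15, 205), (54, 128), (22, 126), (19, 132), (18, 140), (40, 141), (17, 206)]
```

>>> servo_tool:
  plan:
    - [[0.2,-0.014,0.1],[0,0,0],-1]
    - [[0.424,-0.014,0.2],[0,0,0],-1]
    - [[0.424,-0.014,0.2],[0,0,0],-1]
    - [[0.424,-0.014,0.2],[0,0,0],-1]
    - [[0.424,-0.014,0.4],[0,0,0],-1]
    - [[0.424,-0.014,0.5],[0,0,0],-1]
    - [[0.424,-0.014,0.5],[0,0,0],-1]
    - [[0.424,-0.014,0.5],[0,0,0],-1]

```text
time_s: 52.82
tcp_pos: [0.4628, 0.2263, 0.3014]
orientation: [[-0.563, 0.827, 0.003], [0.827, 0.563, 0.001], [-0.001, 0.003, -1.0]]
contact_force: [-0.8, 0.2, 0.7]
width: 0.0
gripper_force: 0.0
```

```bash
python3 - <<'E'
from h import *
s=arm.get_state();print(np.round(s["tcp_pos"],4),yawof(np.array(s["orientation"])),s["width"])
M=cam("wrist");im,K,R,t=M;cv2.imwrite("pics/st_b.png",im)
h=cv2.cvtColor(im,cv2.COLOR_BGR2HSV);r=cv2.inRange(h,(0,110,40),(10,255,255))|cv2.inRange(h,(168,110,40),(180,255,255))
N,l,st,ce=cv2.connectedComponentsWithStats(r);print([(st[i],ce[i].round(1)) for i in range(1,N) if st[i,4]>150],proj(K,R,t,(.4605,.2275,.074)))
# rim of the tin: bright ring, fit on z=.1
g=cv2.cvtColor(im,cv2.COLOR_BGR2GRAY);P=[]
c=proj(K,R,t,(.463,.231,.1));print("ctr",c)
for a in np.radians(np.arange(180,361,6)):
    row=[h[int(c[1]+q*np.sin(a)),int(c[0]+q*np.cos(a)),1] if 0<=int(c[1]+q*np.sin(a))<400 else 255 for q in range(30,140)]
    k=next((i for i in range(len(row)-3) if min(row[i:i+3])>60),None)
    if k is not None: P.append(onz(K,R,t,(c[0]+(30+k)*np.cos(a),c[1]+(30+k)*np.sin(a)),.1)[:2])
P=np.array(P);A=np.c_[2*P,np.ones(len(P))];q=np.linalg.lstsq(A,(P**2).sum(1),rcond=None)[0]
print("rim outer",q[:2].round(4),np.sqrt(q[2]+q[:2]@q[:2]).round(4),len(P))
plan((.4605,.2275,.256),124.3)
E
```

```text
[0.4628 0.2263 0.3014] 124.23037449899701 4.773180414647915e-05
[(array([ 296,  174,   34,   54, 1456], dtype=int32), array([312.8, 198.4])), (array([  0, 362,  32,  30, 351], dtype=int32), array([ 13.3, 374.1]))] [312.81778352 210.28564752]
ctr [320.27086234 222.4166627 ]
rim outer [0.4576 0.2389] 0.0326 31
  shift [0.0072, -0.0043, 0.1525] turn z -0.0019
```

>>> servo_tool:
  plan:
    - [[0.007,-0.0045,0.08],[0,0,0],-1]
    - [[0.007,-0.0045,0.151],[0,0,0],-1]
    - [[0.007,-0.0045,0.151],[0,0,0],-0.45]
    - [[0.007,-0.0045,0.151],[0,0,0],-0.45]
    - [[0.007,-0.0045,0.151],[0,0,0],-0.45]
    - [[0.007,-0.0045,0.151],[0,0,0],-0.45]

```text
time_s: 53.62
tcp_pos: [0.4594, 0.2276, 0.2553]
orientation: [[-0.564, 0.826, 0.002], [0.826, 0.564, 0.001], [-0.0, 0.002, -1.0]]
contact_force: [-0.1, -0.3, 0.1]
width: 0.0236
gripper_force: 0.0
```

```bash
python3 - <<'E'
from h import *
s=arm.get_state();print(np.round(s["tcp_pos"],4),yawof(np.array(s["orientation"])),s["width"],np.round(s["contact_force"],1))
M=cam("wrist");im,K,R,t=M;cv2.imwrite("pics/st_c.png",im)
h=cv2.cvtColor(im,cv2.COLOR_BGR2HSV);r=cv2.inRange(h,(0,110,40),(10,255,255))|cv2.inRange(h,(168,110,40),(180,255,255))
N,l,st,ce=cv2.connectedComponentsWithStats(r);print([(st[i],ce[i].round(1)) for i in range(1,N) if st[i,4]>150],proj(K,R,t,(.4605,.2275,.074)))
x=290
for v in range(190,330,5): print(v,"".join("r" if r[v,u] else "d" if h[v,u,2]<80 else "." for u in range(230,400,3)))
plan((.4605,.2275,.227),124.3)
E
```

```text
[0.4594 0.2276 0.2553] 124.29864344960538 0.023560411069455417 [-0.1 -0.3  0.1]
[(array([ 297,  192,   41,   75, 2486], dtype=int32), array([317.1, 226.2]))] [317.64408236 245.37154819]
190 .........................................................
195 ........................rrrrrrrrrrr......................
200 ........................rrrrrrrrrrr......................
205 .......................rrrrrrrrrrrr......................
210 .......................rrrrrrrrrrrrr.....................
215 .......................rrrrrrrrrrrrr.....................
220 .......................rrrrrrrrrrrrr.....................
225 .......................rrrrrrrrrrrrr.....................
230 .......................rrrrrrrrrrrrr.....................
235 ..................d....rrrrrrrrrrrrr.dd..................
240 ..................dd...rrrrrrrrrrrrr.dd..................
245 ..........ddd....ddd...rrrrrrrrrrrrr.dd....dddd..........
250 ........ddddd....ddd......rrrrrrr....ddd....dddd.........
255 ........dddd.....ddd......rrrrrrr....ddd....ddddd........
260 .......ddddd....dddd......rrrrrrrr...dddd.
[... 170 characters left out ...]
...........ddd...ddddddddddd...
280 ..dddddddddddddddddd.................dddd.ddddddddddddd..
285 .dddddddddddddddddd..................dddddddddddddddddddd
290 ddddddddddddddddddd...................ddddddddddddddddddd
295 ddddddddddddddddddd...................ddddddddddddddddddd
300 ddddddddddddddddddd...................ddddddddddddddddddd
305 dddddddddddddddddd....................ddddddddddddddddddd
310 dddddddddddddddddd.....................dddddddddddddddddd
315 dddddddddddddddddd.....................dddddddddddddddddd
320 dddddddddddddddddd.....................d.dddddddddddddddd
325 ddddddddddddddd..........................dddddddddddddddd
  shift [-0.0024, 0.0035, 0.0934] turn z -0.0001
```

>>> servo_tool:
  plan:
    - [[-0.002,0.0035,0.03],[0,0,0],-0.45]
    - [[-0.002,0.0035,0.06],[0,0,0],-0.45]
    - [[-0.002,0.0035,0.094],[0,0,0],-0.45]
    - [[-0.002,0.0035,0.094],[0,0,0],-0.45]
    - [[-0.002,0.0035,0.094],[0,0,0],-0.45]
    - [[-0.002,0.0035,0.094],[0,0,0],-0.45]
    - [[-0.002,0.0035,0.094],[0,0,0],-0.45]
    - [[-0.002,0.0035,0.094],[0,0,0],-0.45]

```text
time_s: 54.68
tcp_pos: [0.4615, 0.2282, 0.2287]
orientation: [[-0.563, 0.826, 0.004], [0.826, 0.563, 0.002], [-0.001, 0.005, -1.0]]
contact_force: [-2.0, -0.0, 21.6]
width: 0.0231
gripper_force: 6.7
```

>>> servo_tool:
  plan:
    - [[0,0,0],[0,0,0],-1]
    - [[0,0,0],[0,0,0],-1]
    - [[0,0,0],[0,0,0],-1]
    - [[0,0,0],[0,0,0],-1]
    - [[0,0,0],[0,0,0],-1]
    - [[0,0,0],[0,0,0],-1]
  force: 30

```text
time_s: 55.42
tcp_pos: [0.4611, 0.228, 0.2281]
orientation: [[-0.563, 0.826, 0.004], [0.826, 0.563, 0.002], [-0.0, 0.004, -1.0]]
contact_force: [-1.5, -0.8, 17.1]
width: 0.0088
gripper_force: 32.2
```

>>> servo_tool:
  plan:
    - [[0,0,-0.1],[0,0,0],-1]
    - [[0,0,-0.2],[0,0,0],-1]
    - [[0,0,-0.4],[0,0,0],-1]
    - [[0,0,-0.6],[0,0,0],-1]
    - [[0,0,-0.62],[0,0,0],-1]
    - [[0,0,-0.62],[0,0,0],-1]
    - [[0,0,-0.62],[0,0,0],-1]

```text
time_s: 56.3
tcp_pos: [0.4596, 0.2272, 0.4099]
orientation: [[-0.564, 0.826, -0.004], [0.826, 0.564, -0.002], [0.001, -0.004, -1.0]]
contact_force: [-0.0, -0.2, -0.4]
width: 0.0093
gripper_force: 29.8
```

```bash
python3 - <<'E'
from h import *
s=arm.get_state();print(np.round(s["tcp_pos"],4),yawof(np.array(s["orientation"])),s["width"],np.round(s["contact_force"],1))
plan((.5465,-.019,.41),79.3)
M=cam("side");h=cv2.cvtColor(M[0],cv2.COLOR_BGR2HSV);cv2.imwrite("pics/side17.png",M[0])
for z,c in ((.1,0),): print("tin seen?",proj(*M[1:],(.463,.231,.1)))
E
```

```text
[0.4596 0.2272 0.4099] 124.30134802723681 0.009293672578395406 [-0.  -0.2 -0.4]
  shift [-0.4206, -0.1116, -0.0001] turn z 0.75
  shift [-0.4313, 0.0578, -0.0001] turn z 0.75
tin seen? [258.43061296 320.74171609]
```

>>> servo_tool:
  plan:
    - [[-0.2,-0.05,0],[0,0,0.35],-1]
    - [[-0.421,-0.112,0],[0,0,0.75],-1]
    - [[-0.421,-0.112,0],[0,0,0.75],-1]
    - [[-0.421,-0.112,0],[0,0,0.75],-1]
    - [[-0.421,-0.112,0],[0,0,0.75],-1]

```text
time_s: 56.98
tcp_pos: [0.5032, 0.1052, 0.4116]
orientation: [[-0.207, 0.978, -0.001], [0.978, 0.207, 0.0], [0.001, -0.001, -1.0]]
contact_force: [-0.1, 0.4, -0.4]
width: 0.0093
gripper_force: 29.7
```

>>> servo_tool:
  plan:
    - [[-0.2,0.03,0],[0,0,0.35],-1]
    - [[-0.431,0.058,0],[0,0,0.75],-1]
    - [[-0.431,0.058,0],[0,0,0.75],-1]
    - [[-0.431,0.058,0],[0,0,0.75],-1]
    - [[-0.431,0.058,0.12],[0,0,0.75],-1]
    - [[-0.431,0.058,0.232],[0,0,0.75],-1]
    - [[-0.431,0.058,0.232],[0,0,0.75],-1]
    - [[-0.431,0.058,0.232],[0,0,0.75],-1]
    - [[-0.431,0.058,0.232],[0,0,0.75],-1]
    - [[-0.431,0.058,0.232],[0,0,0.75],-1]

```text
time_s: 58.22
tcp_pos: [0.5475, -0.0186, 0.3439]
orientation: [[0.185, 0.983, 0.002], [0.983, -0.185, -0.0], [0.0, 0.002, -1.0]]
contact_force: [-0.0, 0.6, -0.3]
width: 0.0095
gripper_force: 29.7
```

```bash
cat > fit.py <<'E'
from h import *
s=arm.get_state();print(np.round(s["tcp_pos"],4),yawof(np.array(s["orientation"])).round(2),s["width"],np.round(s["contact_force"],1),np.round(s["orientation"],4)[:,2])
M=cam("wrist");im,K,R,t=M;cv2.imwrite(f"pics/fit{s['time_s']:.1f}.png",im)
h=cv2.cvtColor(im,cv2.COLOR_BGR2HSV);r=cv2.inRange(h,(0,110,40),(10,255,255))|cv2.inRange(h,(168,110,40),(180,255,255))
for v in range(120,345,8):
    x=np.where(r[v,220:420])[0]+220; g=np.where((h[v,285:345,1]<60)&(h[v,285:345,2]>80))[0]+285
    print(v,"red",(x.min(),x.max(),(x.min()+x.max())/2) if len(x)>5 else "-","rod",(g.min(),g.max(),(g.min()+g.max())/2,len(g)) if len(g)>5 else "-")
R0=np.array(s["orientation"]);p=np.array(s["tcp_pos"])
for d in (.03,.06,.1): print("midplane at rod height",proj(K,R,t,[*(p+R0[:,0]*d)[:2],.15]).round(1))
E
python3 fit.py; python3 - <<'E'
import sys; sys.path.insert(0,".")
from h import *
for n in ("scene","side"):
    M=cam(n);h=cv2.cvtColor(M[0],cv2.COLOR_BGR2HSV);cv2.imwrite(f"pics/{n}18.png",M[0]);r=cv2.inRange(h,(0,110,40),(10,255,255))|cv2.inRange(h,(168,110,40),(180,255,255))
    N,l,st,ce=cv2.connectedComponentsWithStats(r);q=proj(*M[1:],(.5465,-.019,.14))
    print(n,"exp stop",q.round(1),[(st[i],ce[i].round(1)) for i in range(1,N) if abs(ce[i]-q).max()<30 and st[i,4]>15])
E
```

```text
[ 0.5475 -0.0186  0.3439] 79.32 0.009463795276348734 [-0.   0.6 -0.3] [ 0.0024 -0.     -1.    ]
120 red - rod (np.int64(304), np.int64(318), np.float64(311.0), 15)
128 red - rod (np.int64(305), np.int64(318), np.float64(311.5), 14)
136 red - rod (np.int64(305), np.int64(319), np.float64(312.0), 15)
144 red - rod (np.int64(307), np.int64(316), np.float64(311.5), 10)
152 red - rod (np.int64(285), np.int64(290), np.float64(287.5), 6)
160 red - rod (np.int64(285), np.int64(297), np.float64(291.0), 13)
168 red - rod (np.int64(285), np.int64(299), np.float64(292.0), 15)
176 red - rod (np.int64(285), np.int64(299), np.float64(292.0), 15)
184 red - rod (np.int64(285), np.int64(296), np.float64(290.5), 12)
192 red - rod -
200 red - rod -
208 red (np.int64(295), np.int64(332), np.float64(313.5)) rod -
216 red (np.int64(294), np.int64(333), np.float64(313.5)) rod -
224 red (np.int64(292), np.int64(335), np.float64(313.5)) rod -
232 red (np.int64(290), np.int64(337), np.float64(313.5)) rod -
240 red (np.int64(302), np.int64(325), np.float64(313.5)) rod (np.int64(288), np.int64(339), np.float64(3
[... 400 characters left out ...]
.float64(313.5)) rod (np.int64(290), np.int64(336), np.float64(313.0), 13)
280 red (np.int64(301), np.int64(326), np.float64(313.5)) rod -
288 red (np.int64(301), np.int64(326), np.float64(313.5)) rod -
296 red - rod -
304 red - rod -
312 red - rod -
320 red - rod -
328 red - rod -
336 red - rod -
344 red - rod -
midplane at rod height [314.5 176.8]
midplane at rod height [314.6 115.4]
midplane at rod height [314.8  23.4]
scene exp stop [344.3 208.8] [(array([352, 182,  10,  24, 121], dtype=int32), array([356.3, 193. ])), (array([338, 191,  15,  28, 226], dtype=int32), array([344. , 207.3]))]
side exp stop [303.3 208.5] [(array([297, 194,  13,  25, 186], dtype=int32), array([302.5, 207.9]))]
```

>>> servo_tool:
  plan:
    - [[0,-0.0027,0],[0,0,0],-1]
    - [[0.02,-0.0027,0],[0,0,0],-1]
    - [[0.04,-0.0027,0],[0,0,0],-1]
    - [[0.06,-0.0027,0],[0,0,0],-1]
    - [[0.07,-0.0027,0],[0,0,0],-1]
    - [[0.07,-0.0027,0],[0,0,0],-1]
    - [[0.07,-0.0027,0],[0,0,0],-1]
    - [[0.07,-0.0027,0],[0,0,0],-1]
    - [[0.07,-0.0027,0],[0,0,0],-1]
    - [[0.07,-0.0027,0],[0,0,0],-1]

```text
time_s: 59.62
tcp_pos: [0.5502, 0.0019, 0.3426]
orientation: [[0.186, 0.983, 0.0], [0.983, -0.186, 0.0], [0.0, 0.0, -1.0]]
contact_force: [-0.8, 0.2, -0.3]
width: 0.009
gripper_force: 29.7
```

```bash
python3 fit.py | grep -v "red - rod -"; python3 - <<'E'
import sys; sys.path.insert(0,".")
from h import *
from rod import rod
S=arm.get_state();p=np.array(S["tcp_pos"])
for n in ("scene","side"):
    M=cam(n);h=cv2.cvtColor(M[0],cv2.COLOR_BGR2HSV);cv2.imwrite(f"pics/{n}19.png",M[0]);r=cv2.inRange(h,(0,110,40),(10,255,255))|cv2.inRange(h,(168,110,40),(180,255,255))
    q=proj(*M[1:],(p[0],p[1],.15));a=proj(*M[1:],(.555,.026,.15));b=proj(*M[1:],(.5643,.075,.15))
    print(n,"exp bore ctr",q.round(1),"exp tip",a.round(1))
    u,v=np.round(q).astype(int)
    for y in range(v-14,v+15): print(y,"".join("r" if r[y,x] else "y" if 18<h[y,x,0]<35 and h[y,x,1]>180 else "p" if 125<h[y,x,0]<150 and h[y,x,1]>70 else "s" if h[y,x,1]<70 and h[y,x,2]>60 else "d" if h[y,x,2]<60 else "." for x in range(u-20,u+32)))
E
```

```text
[0.5502 0.0019 0.3426] 79.29 0.009005835410539734 [-0.8  0.2 -0.3] [ 0.  0. -1.]
120 red - rod (np.int64(308), np.int64(322), np.float64(315.0), 15)
128 red - rod (np.int64(308), np.int64(322), np.float64(315.0), 15)
136 red - rod (np.int64(308), np.int64(322), np.float64(315.0), 15)
144 red - rod (np.int64(308), np.int64(322), np.float64(315.0), 15)
152 red - rod (np.int64(308), np.int64(322), np.float64(315.0), 15)
160 red - rod (np.int64(308), np.int64(321), np.float64(314.5), 14)
168 red - rod (np.int64(308), np.int64(321), np.float64(314.5), 14)
176 red - rod (np.int64(285), np.int64(321), np.float64(303.0), 24)
184 red - rod (np.int64(285), np.int64(321), np.float64(303.0), 29)
192 red - rod (np.int64(285), np.int64(302), np.float64(293.5), 18)
200 red - rod (np.int64(285), np.int64(301), np.float64(293.0), 17)
208 red (np.int64(296), np.int64(332), np.float64(314.0)) rod (np.int64(285), np.int64(294), np.float64(289.5), 10)
216 red (np.int64(294), np.int64(333), np.float64(313.5)) rod -
224 red (np.int64(292), np.int64(335), np.float64(313.5)) rod -
232 red (np.int64(290), np.
[... 3570 characters left out ...]
................
214 ...............rrrrrrrrrrrr.........................
215 ...............rrrrrrrrrrr..........................
216 ...............rrrrrrrrrrr..........................
217 .........ss....rrrrrrrrrrrr.........................
218 .......ssss....rrrrrrrrrrrr.........................
219 .....sssss......rrrrrrrrrrr.........................
220 ....sssss.......rrrrrrrrrr..........................
221 ...ssss..........rrrrrrrr...........................
222 .sssss.............rrrrr............................
223 sssss...............rrr.............................
224 sss.................................................
225 s...................................................
```

```bash
python3 - <<'E'
from h import *
from scipy.optimize import least_squares
S=arm.get_state();p=np.array(S["tcp_pos"]);R0=np.array(S["orientation"]);ex,ey=R0[:,0],R0[:,1]
obs=[];C=[]
for n in ("scene","side"):
    im,K,R,t=cam(n);h=cv2.cvtColor(im,cv2.COLOR_BGR2HSV);r=(cv2.inRange(h,(0,110,40),(10,255,255))|cv2.inRange(h,(168,110,40),(180,255,255)))
    q=proj(K,R,t,(p[0],p[1],.14));u,v=q.astype(int);m=np.zeros_like(r);m[v-2:v+22,u-12:u+14]=r[v-2:v+22,u-12:u+14]
    N,l,st,ce=cv2.connectedComponentsWithStats(m);i=1+np.argmax(st[1:,4]);k=l==i
    # sub-pixel silhouette from saturation-weighted edges: rows in the middle
    ys,xs=np.where(k);rows=range(v,v+6)
    L=np.mean([xs[ys==y].min() for y in rows])-.0;Rr=np.mean([xs[ys==y].max() for y in rows])+1.
    B=ys.max()+.7;obs.append((L-.0,Rr,B));C.append((K,R,t,list(rows)))
    print(n,obs[-1])
def box(a,b,z):return [p*[1,1,0]+ex*(a+i)+ey*(b+j)+[0,0,z+k] for i in(-.01,.01) for j in(-.011,.011) for k in(0,.048)]
def f(x):
    o=[]
    for (K,R,t,_),ob in zip(C,obs):
        P=np.array([proj(K,R,t,c) for c in box(*x)]);lowP=P
        o+=[P[:,0].min()+.0-ob[0],P[:,0].max()-ob[1],P[:,1].max()-ob[2]]
    return o
s=least_squares(f,[0,0,p[2]-.2241]);print("dx,dy along tool, foot z:",s.x.round(4),"kinematic foot",(p[2]-.2241).round(4),"bore",(s.x[2]+.034).round(4),np.round(s.fun,2))
# rod height: triangulate rod centre line at given image points
E
```

```text
scene (np.float64(346.0), np.float64(357.3333333333333), np.float64(222.7))
side (np.float64(291.0), np.float64(302.8333333333333), np.float64(223.7))
dx,dy along tool, foot z: [-0.0019 -0.0008  0.121 ] kinematic foot 0.1185 bore 0.155 [-1.39  1.31  0.03 -1.14  1.23  0.04]
```

>>> servo_tool:
  plan:
    - [[0,0,0.0085],[0,0,0],-1]
    - [[0,0,0.0085],[0,0,0],-1]
    - [[0.02,0,0.0085],[0,0,0],-1]
    - [[0.03,0,0.0085],[0,0,0],-1]
    - [[0.04,0,0.0085],[0,0,0],-1]
    - [[0.045,0,0.0085],[0,0,0],-1]
    - [[0.045,0,0.0085],[0,0,0],-1]
    - [[0.045,0,0.0085],[0,0,0],-1]

```text
time_s: 60.88
tcp_pos: [0.5527, 0.0152, 0.3401]
orientation: [[0.186, 0.983, 0.0], [0.983, -0.186, -0.0], [-0.0, 0.0, -1.0]]
contact_force: [0.0, -0.8, -0.3]
width: 0.0094
gripper_force: 29.7
```

>>> servo_tool:
  plan:
    - [[0.005,0,0],[0,0,0],-1]
    - [[0.01,0,0],[0,0,0],-1]
    - [[0.015,0,0],[0,0,0],-1]
    - [[0.02,0,0],[0,0,0],-1]
    - [[0.025,0,0],[0,0,0],-1]
    - [[0.025,0,0],[0,0,0],-1]
    - [[0.025,0,0],[0,0,0],-1]
    - [[0.025,0,0],[0,0,0],-1]

```text
time_s: 61.88
tcp_pos: [0.5541, 0.0226, 0.3401]
orientation: [[0.186, 0.983, -0.0], [0.983, -0.186, -0.0], [-0.0, -0.0, -1.0]]
contact_force: [0.2, -0.1, -0.1]
width: 0.0093
gripper_force: 29.7
```

```bash
python3 fit.py | grep -v "red - rod -"|sed -n '1p;6,20p'
```

```text
[0.5541 0.0226 0.3401] 79.3 0.009325193376737644 [ 0.2 -0.1 -0.1] [-0. -0. -1.]
152 red - rod (np.int64(308), np.int64(322), np.float64(315.0), 15)
160 red - rod (np.int64(308), np.int64(322), np.float64(315.0), 15)
168 red - rod (np.int64(308), np.int64(322), np.float64(315.0), 15)
176 red - rod (np.int64(308), np.int64(322), np.float64(315.0), 15)
184 red - rod (np.int64(308), np.int64(321), np.float64(314.5), 14)
192 red - rod (np.int64(308), np.int64(321), np.float64(314.5), 14)
200 red - rod (np.int64(285), np.int64(321), np.float64(303.0), 26)
208 red (np.int64(296), np.int64(332), np.float64(314.0)) rod (np.int64(285), np.int64(322), np.float64(303.5), 25)
216 red (np.int64(294), np.int64(333), np.float64(313.5)) rod (np.int64(285), np.int64(322), np.float64(303.5), 23)
224 red (np.int64(293), np.int64(335), np.float64(314.0)) rod (np.int64(285), np.int64(316), np.float64(300.5), 13)
232 red (np.int64(291), np.int64(336), np.float64(313.5)) rod -
240 red (np.int64(302), np.int64(325), np.float64(313.5)) rod (np.int64(287), np.int64(339), np.float64(313.0), 23)
248 red (np.int64(301), np.int64(326), np.float64(313.5)) rod (np.int64(286), np.int64(341), np.float64(313.5), 24)
256 red (np.int64(300), np.int64(326), np.float64(313.0)) rod (np.int64(285), np.int64(342), np.float64(313.5), 24)
264 red (np.int64(300), np.int64(326), np.float64(313.0)) rod (np.int64(285), np.int64(344), np.float64(314.5), 24)
```

>>> servo_tool:
  plan:
    - [[0.004,0,0],[0,0,0],-1]
    - [[0.008,0,0],[0,0,0],-1]
    - [[0.012,0,0],[0,0,0],-1]
    - [[0.015,0,0],[0,0,0],-1]
    - [[0.015,0,0],[0,0,0],-1]
    - [[0.015,0,0],[0,0,0],-1]

```text
time_s: 62.68
tcp_pos: [0.5549, 0.0271, 0.3401]
orientation: [[0.186, 0.983, 0.0], [0.983, -0.186, -0.0], [-0.0, 0.0, -1.0]]
contact_force: [-0.2, 0.3, -0.7]
width: 0.0093
gripper_force: 29.7
```

>>> servo_tool:
  plan:
    - [[0.004,0,0],[0,0,0],-1]
    - [[0.008,0,0],[0,0,0],-1]
    - [[0.012,0,0],[0,0,0],-1]
    - [[0.015,0,0],[0,0,0],-1]
    - [[0.015,0,0],[0,0,0],-1]
    - [[0.015,0,0],[0,0,0],-1]

```text
time_s: 63.42
tcp_pos: [0.5557, 0.0315, 0.3401]
orientation: [[0.186, 0.983, 0.0], [0.983, -0.186, -0.0], [-0.0, 0.0, -1.0]]
contact_force: [0.2, 0.8, -0.3]
width: 0.0091
gripper_force: 29.7
```

```bash
python3 fit.py | grep -v "red - rod -"|sed -n '1p;10,20p'
```

```text
[0.5557 0.0315 0.3401] 79.3 0.00906399889832718 [ 0.2  0.8 -0.3] [ 0. -0. -1.]
192 red - rod (np.int64(308), np.int64(321), np.float64(314.5), 14)
200 red - rod (np.int64(308), np.int64(322), np.float64(315.0), 15)
208 red (np.int64(295), np.int64(332), np.float64(313.5)) rod (np.int64(285), np.int64(322), np.float64(303.5), 25)
216 red (np.int64(294), np.int64(333), np.float64(313.5)) rod (np.int64(285), np.int64(322), np.float64(303.5), 23)
224 red (np.int64(293), np.int64(335), np.float64(314.0)) rod (np.int64(285), np.int64(316), np.float64(300.5), 13)
232 red (np.int64(291), np.int64(337), np.float64(314.0)) rod -
240 red (np.int64(302), np.int64(325), np.float64(313.5)) rod (np.int64(285), np.int64(339), np.float64(312.0), 25)
248 red (np.int64(301), np.int64(326), np.float64(313.5)) rod (np.int64(286), np.int64(341), np.float64(313.5), 24)
256 red (np.int64(300), np.int64(326), np.float64(313.0)) rod (np.int64(285), np.int64(343), np.float64(314.0), 25)
264 red (np.int64(300), np.int64(326), np.float64(313.0)) rod (np.int64(285), np.int64(344), np.float64(314.5), 24)
272 red (np.int64(301), np.int64(326), np.float64(313.5)) rod (np.int64(290), np.int64(336), np.float64(313.0), 13)
```

>>> servo_tool:
  plan:
    - [[0.003,0,0],[0,0,0],-1]
    - [[0.006,0,0],[0,0,0],-1]
    - [[0.006,0,0],[0,0,0],-1]
    - [[0.006,0,0],[0,0,0],-1]

```text
time_s: 63.98
tcp_pos: [0.5561, 0.0332, 0.34]
orientation: [[0.186, 0.983, -0.0], [0.983, -0.186, -0.0], [-0.0, -0.0, -1.0]]
contact_force: [-0.4, 0.1, -0.3]
width: 0.0094
gripper_force: 29.7
```

>>> servo_tool:
  plan:
    - [[0.003,0,0],[0,0,0],-1]
    - [[0.006,0,0],[0,0,0],-1]
    - [[0.006,0,0],[0,0,0],-1]
    - [[0.006,0,0],[0,0,0],-1]

```text
time_s: 64.47
tcp_pos: [0.5562, 0.0342, 0.34]
orientation: [[0.186, 0.982, -0.0], [0.982, -0.186, -0.003], [-0.003, 0.0, -1.0]]
contact_force: [-0.6, -5.5, 0.6]
width: 0.0089
gripper_force: 29.8
```

>>> servo_tool:
  plan:
    - [[0.003,0,0],[0,0,0],-1]
    - [[0.006,0,0],[0,0,0],-1]
    - [[0.006,0,0],[0,0,0],-1]
    - [[0.006,0,0],[0,0,0],-1]

```text
time_s: 64.97
tcp_pos: [0.5564, 0.035, 0.3399]
orientation: [[0.187, 0.982, -0.001], [0.982, -0.187, -0.006], [-0.006, 0.0, -1.0]]
contact_force: [-1.1, -7.9, -0.1]
width: 0.0091
gripper_force: 29.9
```

>>> servo_tool:
  plan:
    - [[-0.004,0,0.002],[0,0,0],-1]
    - [[-0.008,0,0.004],[0,0,0],-1]
    - [[-0.008,0,0.004],[0,0,0],-1]
    - [[-0.008,0,0.004],[0,0,0],-1]

```text
time_s: 65.47
tcp_pos: [0.5563, 0.034, 0.3389]
orientation: [[0.186, 0.983, 0.0], [0.983, -0.186, -0.002], [-0.002, 0.0, -1.0]]
contact_force: [0.5, -4.6, 2.4]
width: 0.0096
gripper_force: 30.0
```

>>> servo_tool:
  plan:
    - [[0,0,0],[0,0,0],-0.5]
    - [[0,0,0],[0,0,0],-0.3]
    - [[0,0,0],[0,0,0],-0.3]
    - [[0,0,0],[0,0,0],-0.3]
    - [[0,0,0],[0,0,0],-0.3]
    - [[0,0,-0.03],[0,0,0],-0.3]
    - [[0,0,-0.08],[0,0,0],-0.3]
    - [[0,0,-0.2],[0,0,0],-0.3]
    - [[0,0,-0.35],[0,0,0],-0.3]
    - [[0,0,-0.35],[0,0,0],-0.3]
    - [[0,0,-0.35],[0,0,0],-0.3]

```text
time_s: 66.85
tcp_pos: [0.5562, 0.0344, 0.4444]
orientation: [[0.186, 0.983, 0.001], [0.983, -0.186, 0.0], [0.0, 0.001, -1.0]]
contact_force: [-0.9, 0.6, -0.3]
width: 0.0297
gripper_force: 0.0
```

```bash
cat > chk.py <<'E'
from h import *
from scipy.optimize import least_squares
S=arm.get_state();print(S["time_s"],np.round(S["tcp_pos"],3),S["width"],np.round(S["contact_force"],1))
th=np.radians(79.3);ex=np.array([np.cos(th),np.sin(th),0]);ey=np.array([np.sin(th),-np.cos(th),0]);p=np.array([.556,.032,0])
obs=[];C=[]
for n in ("scene","side"):
    im,K,R,t=cam(n);cv2.imwrite(f"pics/{n}_{S['time_s']:.1f}.png",im);h=cv2.cvtColor(im,cv2.COLOR_BGR2HSV);r=(cv2.inRange(h,(0,110,40),(10,255,255))|cv2.inRange(h,(168,110,40),(180,255,255)))
    q=proj(K,R,t,(p[0],p[1],.14));u,v=q.astype(int);m=np.zeros_like(r);m[v-30:v+26,u-14:u+16]=r[v-30:v+26,u-14:u+16]
    N,l,st,ce=cv2.connectedComponentsWithStats(m);i=1+np.argmax(st[1:,4]);k=l==i
    ys,xs=np.where(k);rows=range(v,v+6)
    obs.append((np.mean([xs[ys==y].min() for y in rows]),np.mean([xs[ys==y].max() for y in rows])+1.,ys.max()+.7,ys.min()+.3));C.append((K,R,t))
    print(n,obs[-1])
    for y in range(v-24,v+24): print(y,"".join("r" if r[y,x] else "y" if 18<h[y,x,0]<35 and h[y,x,1]>180 else "p" if 125<h[y,x,0]<150 and h[y,x,1]>70 else "s" if h[y,x,1]<70 and h[y,x,2]>60 else "d" if h[y,x,2]<60 else "." for x in range(u-(20 if n=="scene" else 45),u+(50 if n=="scene" else 25))))
def f(x):
    o=[]
    for (K,R,t),ob in zip(C,obs):
        P=np.array([proj(K,R,t,p+ex*(x[0]+i)+ey*(x[1]+j)+[0,0,x[2]+k]) for i in(-.01,.01) for j in(-.011,.011) for k in(0,.048)])
        F=np.array([proj(K,R,t,p+ex*(x[0]+i)+ey*(x[1]+j)+[0,0,x[2]+.07]) for i in(-.01,.01) for j in(-.005,.005)])
        o+=[P[:,0].min()-ob[0],P[:,0].max()-ob[1],P[:,1].max()-ob[2],F[:,1].min()-ob[3]]
    return o
s=least_squares(f,[0,0,.115]);c=p+ex*s.x[0]+ey*s.x[1];seat=c-ex*.006+[0,0,s.x[2]+.034]
print("stop ctr",c.round(4),"foot z",s.x[2].round(4),"seat",seat.round(4),np.round(s.fun,1))
E
python3 chk.py
```

```text
66.85 [0.556 0.034 0.444] 0.02974155441726324 [-0.9  0.6 -0.3]
scene (np.float64(357.0), np.float64(368.1666666666667), np.float64(230.7), np.float64(188.3))
194 sssssss.....rrrrrr....................................................
195 sssss........rrrrrr...................................................
196 ...........s.rrrrr....................................................
197 ......yy.....rrrrr....................................................
198 ......yyy....rrrrrr...................................................
199 .......yy....rrrrrrrr.................................................
200 .............rrrrrrrrrr...............................................
201 ...........s.rrrrrrrrrrrrr............................................
202 ....r........rrrrrrrrrrrrrr...........................................
203 ............rrr.rrrrrrrrrrr...........................................
204 .........r...r.rrrrrrrrrrrr...........................................
205 ............rrr..rrrrrrrrrr...........................................
206 .................rrrrrrrrrr...........
[... 5767 characters left out ...]
yyyy..sssss.yyyyyyyyyy.....................................
237 pppdddddd.......ssss..yyyyyyyyyyyy....................................
238 ppppddd......ssssss.yyyyyyyyyyyyyyy...................................
239 pppppp.....ssssss..yyyyyyyyyyyyyyyyy..................................
240 pppppp....ssssss.yyyyyyyyyyyyyyyyyyyy.................................
241 pppppppssssssss.yyyyyyyyyyyyyyyyyyyyyy................................
242 pppppppssssss...yyyyyyyyyyyyy..yyyyyyy..............................ss
243 pppppppssss......yyyyyyyyyyyy.s.yyyyyy............................ssss
stop ctr [0.5499 0.0313 0.    ] foot z 0.1219 seat [0.5488 0.0255 0.1559] [-0.2  3.1 -3.6  6.6 -1.6  3.9  0.4 -3.9]
```

```bash
python3 - <<'E'
from h import *
import glob
S=arm.get_state()
a=cv2.imread("pics/side12.png");b=cam("side")[0];s=cam("scene")
c=cv2.absdiff(a,b).max(2)
q=[proj(*cam("side")[1:],(.463,.231,z)).round() for z in (.1,.0)];print(q)
A=lambda im:cv2.cvtColor(im,cv2.COLOR_BGR2GRAY)[295:365,225:300].astype(np.float32)
print("tin shift px",cv2.phaseCorrelate(A(a),A(b),cv2.createHanningWindow((75,70),cv2.CV_32F)))
print("after");packs(s,amin=60,zt=.12);packs(s,lo=(22,120,100),hi=(32,255,255),amin=60,zt=.15)
E
```

```text
[array([258., 321.]), array([264., 342.])]
tin shift px ((0.5151616254013192, -0.12222475119342846), 0.5572975095113119)
after
px [214. 318.] ctr 923 -85 size 130 61 yaw -56.5
px [377. 248.] ctr 607 92 size 40 19 yaw -65.4
px [418. 254.] ctr 585 170 size 111 120 yaw 88.4
px [634. 142.] ctr -192 549 size 31 262 yaw 84.7
px [278.  72.] ctr -111 -646 size 130 63 yaw -62.4
px [322.  72.] ctr -189 -495 size 344 133 yaw -60.0
px [127.  17.] ctr -357 -1692 size 604 83 yaw -39.6
px [236. 329.] ctr 942 -21 size 123 54 yaw -52.3
px [179. 313.] ctr 966 -126 size 48 42 yaw -87.9
px [261. 250.] ctr 762 -96 size 55 52 yaw -89.2
px [385. 231.] ctr 582 99 size 42 80 yaw 83.5
px [137.  96.] ctr 352 -865 size 372 118 yaw -29.5
px [175.  71.] ctr 149 -914 size 493 128 yaw -40.5
px [442.  29.] ctr -853 -260 size 630 212 yaw -77.7
px [338.  16.] ctr -782 -743 size 532 126 yaw -59.3
```

```bash
python3 -c "
from cell import arm
print(arm.job_done())"
```

```text
the job is handed in; nothing more can be done
None
```

I handed the job in, with no verdict returned: three plain packs hang behind the one reduced pack, fronts to the free end, the red stop is pushed home ticket outwards, and the tin has not moved.

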